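# Close the bread box: hook the lid's tongue under the back rail and lower it flat

### The job

The low white bread box cannot be closed because a spice jar was left standing in it. Take the jar out and stand it upright on the counter (worktop or cold hob) clear of the box, then fit the wooden lid: hold it slanted, slip its tongue into the groove under the box's back rail, and lower it until it lies flat and fully home inside the rim, locked between rail and front wall. Leave the pepper mill, salt shaker and red-capped jar standing where they are.

Things in the scene. Friction and masses are not known exactly. Their poses are not given: they have to be found in the camera images.
- bread_box: White open box fixed to the worktop, 143 (x) x 188 (y) x 64 mm high, walls 6, floor 4 mm. Origin: centre of underside; z up; +x to its back, where a grey rail 6 mm thick, its top flush with the rim, overhangs the inside by 16 mm; the groove is the space under it. Opening for the lid: 115 mm from front wall to rail edge, 176 mm between side walls.
- groove (a point): Middle of the rail's front edge line, 52 mm above the worktop (6 mm above the ledge level and 6 mm below the rail's underside). Axes as the box.
- seat (a point): Where the lid's origin lies when the lid is home: middle of the opening, on ledge level. Axes as the box. The ledge, 8 mm wide, runs inside the front and side walls, its top 46 mm above the worktop (18 mm below the rim); the side ledges stop 4 mm short of the rail; there is none under the rail.
- lid: Loose wooden lid, plate 110 (x) x 170 (y) x 18 mm, about 0.28 kg, lying handle up on the hob at the start. Origin: centre of the plate's underside; z up; +x to the edge with the tongue. Handle: dark bar along y over the plate's middle, 16 mm wide (x), 110 long, 32 to 46 mm above the underside, 14 mm free below it between two feet 14 mm square at y = +-46 mm.
- tongue (a point): Middle of the tip of the lid's tongue, 69 mm from the lid's origin along its +x, 3.5 mm above its underside. Axes as the lid. The tongue is flush with the underside, 7 mm thick, 166 mm wide and stands 14 mm out from the plate's edge.
- salt_jar: Loose upright spice jar with black cap and green-and-white label, 40 mm diameter, 105 mm high, cap from 84 mm up, about 0.11 kg, standing inside the bread box at the start. Origin: centre of its underside; z along its axis.
- pepper_mill: Bystander: brown wooden pepper mill, 58 mm diameter, 170 mm high, standing. Origin: centre of its underside.
- salt_shaker: Bystander: grey-topped salt shaker, 44 mm diameter, 90 mm high, standing. Origin: centre of its underside.
- red_jar: Bystander: spice jar with red cap, 41 mm diameter, 109 mm high, standing. Origin: centre of its underside.
- hob_corner (a point): The corner of the black glass hob nearest the robot on the left; the hob runs 500 mm to +x and 560 mm to -y from here, its top 5.5 mm above the worktop; it is cold and may bear things.
Things that resemble listed ones, but are neither listed nor needed, are in the scene too. What is shaped like the salt_jar but blue is not meant.

How it is judged:
On the way:
1. the lid, slanted, has its tongue in the groove under the back rail (x of tongue in the frame of groove between 0.005 and 0.018 m and y of tongue in the frame of groove between -0.01 and 0.01 m and z of tongue in the frame of groove between -0.03 and 0.006 m and angle between lid's own z axis and vertical above 0.08 rad), for 0.05 s.
At the end, for the whole second after the job is handed in: The lid lies flat (within 0.03 rad) and at rest on the box's ledge, within 5 mm (front to back), 6 mm (sideways) and 3 mm (height) of its seat, tongue at least 5 mm under the rail; the spice jar stands upright (within 0.1 rad) and at rest on the worktop or hob, outside the box (x of lid in the frame of seat between -0.005 and 0.005 m and y of lid in the frame of seat between -0.006 and 0.006 m and z of lid in the frame of seat between -0.003 and 0.003 m and x of tongue in the frame of groove above 0.005 m and angle between lid's own z axis and vertical below 0.03 rad and linear speed of each of lid, salt_jar below 0.02 m/s and height (world z) of salt_jar between -0.005 and 0.012 m and angle between salt_jar's own z axis and vertical below 0.1 rad and horizontal distance between salt_jar and bread_box above 0.085 m); the robot touches nothing.
It fails at once if a bystander is shifted by more than 30 mm (distance of any of pepper_mill, salt_shaker, red_jar from where it was at the start of the episode above 0.03 m).
It fails at once if a bystander is tipped by more than 0.4 rad (angle between any of pepper_mill, salt_shaker, red_jar's own z axis and vertical above 0.4 rad).
It also fails if it takes over 67 s, if anything falls off the work surface, if the arm or the gripper's body presses on something with over 40 N, if the wrist force passes 120 N, or if a joint passes its speed limit or range.

### The arm

A 7-joint arm with a two-finger parallel gripper is mounted at the origin on a cart in front of the work surface, level with it; the furniture and walls round the work are solid. World frame = base frame: x ahead of the robot, y to its left, z up, the work surface at z = 0. Lengths are in m, angles in rad, forces in N, time in s.
With the tool pointing down it reaches from about 0.425 to 0.875 m from the base axis. Payload 9.9 kg.
Tool frame: the origin (TCP) lies at the very end of the fingers, on their centre line; the grasp point (between the pads) lies 19 mm behind it (r.grasp_offset is the x of the grasp point in the tool frame, in m); x points along the fingers, y is the direction in which the jaws open and shut, and the axes are right-handed (so a half turn about x gives the same grasp; the last joint's range is limited). The gripper opens to 85 mm and grips with 20 to 120 N. Pads are 22 mm wide; open, the fingers measure 114 mm over their backs; the gripper's body (76 mm by 85 mm) begins 54 mm behind the grasp point. The pads swing forward as they close: fully open they stand 13 mm farther back than shut.
Start: joints at [1.212, 0.576, 0.025, 1.437, -0.015, 1.129, -0.057], TCP at [0.183, -0.65, 0.231] pointing down, gripper open.
Joint ranges: [-2.76, 2.76], [-0.34, 2.15], [-1.52, 1.57], [0.19, 2.46], [-1.09, 4.23], [0.17, 1.99], [-2.82, 2.82]. Speed limits (rad/s): [2.22, 2.22, 3.01, 3.01, 3.14, 3.14, 3.14].

### API

Orientations are given as a 3x3 rotation matrix whose columns are the frame's x, y, z axes.
In Python, from rig import sensors, eyes, r, finder gives the robot as it stands.
- The arm moves only by the tool drive_tool, never from a script. Its argument "rows" is a list of rows, each an object of numbers: "tx", "ty", "tz": the shift along the tool's x, y, z in cm; "turn": the turn about the tool's x in degrees; "hand": the finger opening in cm, from 0 to 8.54. In form: [{"tx": .., "ty": .., "tz": .., "turn": .., "hand": ..}, ...]. A call has 1 to 10 rows; each row shifts and turns the commanded pose from where the row before left it, along the tool's axes as they then stand; what a row does not reach is not made up. A row lasts 1/10 s, in which the tool goes at most 50 mm and 8.59 degrees, less where a joint would pass 70% of its speed; a pose out of reach is approached as far as the arm can. A call with a gripper value outside its range is refused whole. The fingers move at their own pace and stop on an object; "squeeze" is the grip in N (left out, the last holds). Time passes only in rows, so rows that do not move let the fingers close. It gives the time, the measured TCP pose, the force and the opening at its end, in the units of the state.
- sensors.read_state(): the state, without advancing time (a new reading comes with each control period).
- eyes.camera(name): name is "side" or "top" or "wrist"; returns a dict with "color" (420x560x3 uint8, red, green, blue), "fx", "fy", "cx", "cy" (pixels), "T" (4x4, takes a point from camera to world coordinates). Camera axes: x right, y down, z forward; pixel columns grow to the right and rows downward; lengths in m; the calibration is good to about 2 mm. The wrist camera is an equidistant fisheye: a pixel r from the principal point sees the ray r / f radians off the axis. A picture is of the moment at which its call begins. There is no depth.
- r.hand_in(): hands the job in, once; it reports no verdict.
Trained networks look in a picture, given as the dict that the camera call returned (one of the last four; its "shot" number tells which), for a name from the list of things; names that differ only in an ending like _2 or _b are one class to them, and where a whole thing is asked for, a point or a joint stands for the part that bears it (a point fixed in the world has none). Each returns a list of dicts, best first, with "score" (0 to 1); they miss things now and then, are a little off and sometimes report something else, mostly with a low value. They report only what shows in the picture. A call takes as long as a camera call. They do not tell look-alikes from the thing itself.
- finder.recognise(picture, name): "pixel" ([row, column] in pixels, amid what is visible of it).
- finder.trace(picture, name): "pixels" (420x560 bool, what is visible of it) and "pixel" ([row, column] in pixels, amid what is visible of it).
- finder.pinpoint(picture, name): "pixel" ([row, column] in pixels: a listed point, or the origin of a listed thing).
The state is a dict: "t": time; "q": joint angles; "joint_vel": joint speeds; "tau": joint torques, N m; "ee_pos": TCP position; "orientation": TCP orientation; "contact_force": force on the tool from outside, world axes, zero at the start; "wrist_torque": the same for the moment, N m; "finger_gap": opening from 0.0 (shut) to 1.0 (fully open).
Only numpy, scipy, OpenCV 4.12 (cv2) and the standard library are available. Lean on these libraries where they do the work, as an engineer would, in place of code of your own. Each camera call takes 0.05 s, during which the arm holds its last target.

## Working session

There is one attempt and no reset: what is moved stays moved. The work goes in short steps, Python scripts to look and compute and a tool call to move; the robot and the scene stay as the last step left them, time stands still between calls to the robot, and variables do not carry over. Pictures are saved under pics/ and viewed, and the job is handed in when it is done.

Besides the shell and the picture viewer there is one more tool, called after "Call:" by a JSON object that holds its "api" and its "payload", one argument or row to a line. drive_tool: Moves the arm, as the interface text tells. Its arguments: {"type":"object","properties":{"rows":{"type":"array"},"squeeze":{"type":"number"}},"required":["rows"]}

```bash
ls; mkdir -p pics; python3 - <<'E'
from rig import sensors, eyes, r, finder
import cv2,numpy as np
s=sensors.read_state()
print(s['t'],s['ee_pos'],np.round(s['orientation'],3),s['contact_force'],s['finger_gap'],r.grasp_offset)
for n in ['side','top','wrist']:
    c=eyes.camera(n)
    cv2.imwrite(f'pics/{n}0.png',c['color'][:,:,::-1])
    print(n,c['fx'],c['fy'],c['cx'],c['cy'],np.round(c['T'],3).tolist())
    for o in ['bread_box','groove','seat','lid','tongue','salt_jar','pepper_mill','salt_shaker','red_jar','hob_corner']:
        try: print(o,[(np.round(d['pixel']).tolist(),round(d['score'],2)) for d in finder.pinpoint(c,o)][:4])
        except Exception as e: print(o,e)
E
```

```text
pics
0.0 [ 0.18306562 -0.64922052  0.23041042] [[-0.     0.271 -0.962]
 [ 0.002 -0.962 -0.271]
 [-1.    -0.002  0.   ]] [-0.25699159 -0.32972688 -0.1566577 ] 0.998420158782013 -0.0187
side 428.8559751732237 428.8559751732237 279.8317412714047 206.97193852773188 [[0.999, -0.028, 0.035, 0.51], [-0.043, -0.382, 0.923, -1.106], [-0.013, -0.924, -0.382, 0.553], [0.0, 0.0, 0.0, 1.0]]
bread_box [([214.0, 265.0], 0.84)]
groove [([198.0, 278.0], 0.62)]
seat [([200.0, 264.0], 0.78)]
lid [([287.0, 292.0], 0.57)]
tongue []
salt_jar [([213.0, 258.0], 0.75), ([196.0, 249.0], 0.66)]
pepper_mill [([242.0, 286.0], 0.68)]
salt_shaker [([238.0, 322.0], 0.9)]
red_jar [([236.0, 240.0], 0.68)]
hob_corner [([246.0, 235.0], 0.8), ([215.0, 259.0], 0.26)]
top 383.779339522203 383.779339522203 279.71187894640775 212.03883867435502 [[0.013, -0.997, 0.08, 0.462], [-1.0, -0.011, 0.022, 0.017], [-0.021, -0.08, -0.997, 1.164], [0.0, 0.0, 0.0, 1.0]]
bread_box [([227.0, 232.0], 0.77)]
groove [([212.0, 227.0], 0.56)]
seat [([236.0, 230.0], 0.93)]
lid [([211.0, 385.0], 0.66)]
tongue [([233.0, 231.0], 0.74), ([189.0, 372.0], 0.6)]
salt_jar [([234.0, 231.0], 0.8), ([243.0, 178.0], 0.76)]
pepper_mill [([204.0, 300.0], 0.95)]
salt_shaker [([181.0, 293.0], 0.74)]
red_jar [([252.0, 290.0], 0.68)]
hob_corner [([256.0, 310.0], 0.93)]
wrist 325.19226210127806 325.19226210127806 280.1788986709028 209.6328103450843 [[0.271, -0.923, -0.274, 0.253], [-0.962, -0.26, -0.078, -0.629], [0.0, 0.285, -0.959, 0.374], [0.0, 0.0, 0.0, 1.0]]
bread_box []
groove []
seat []
lid []
tongue []
salt_jar []
pepper_mill []
salt_shaker []
red_jar []
hob_corner []
```

View pics/side0.png

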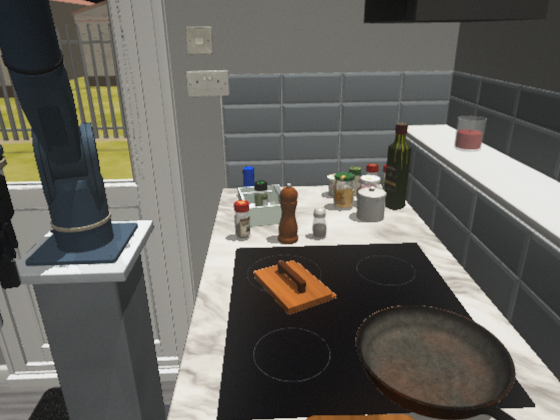

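View pics/top0.png

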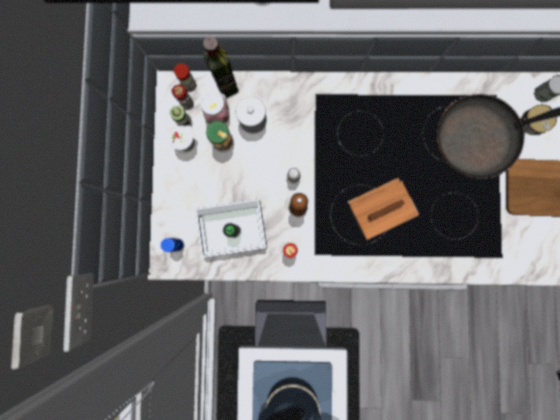

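```bash
cat > h.py <<'E'
import numpy as np,cv2
from rig import sensors, eyes, r, finder
def ray(c,px):
    v,u=px
    d=np.array([(u-c['cx'])/c['fx'],(v-c['cy'])/c['fy'],1.])
    T=np.array(c['T']); return T[:3,3],T[:3,:3]@d
def at(c,px,z):
    o,d=ray(c,px); return o+d*(z-o[2])/d[2]
def proj(c,p):
    T=np.array(c['T']); q=T[:3,:3].T@(np.asarray(p,float)-T[:3,3])
    return q[1]/q[2]*c['fy']+c['cy'], q[0]/q[2]*c['fx']+c['cx']
E
python3 - <<'E'
from h import *
z=dict(bread_box=0,groove=.052,seat=.046,lid=.0055,tongue=.009,salt_jar=.004,pepper_mill=0.0055,salt_shaker=0.0055,red_jar=0.0055,hob_corner=.0055)
for n in ['top','side']:
    c=eyes.camera(n)
    for o in z:
        print(n,o,[np.round(at(c,d['pixel'],z[o]),4).tolist() for d in finder.pinpoint(c,o)])
    a=c['color'][:,:,::-1]
    a=a[150:300,150:450] if n=='top' else a[150:340,180:380]
    f=2.66 if n=='top' else 3
    cv2.imwrite(f'pics/{n}0c.png',cv2.resize(a,None,fx=f,fy=f,interpolation=cv2.INTER_CUBIC))
E
```

```text
top bread_box [[0.5004, 0.1783, 0.0]]
top groove [[0.5452, 0.199, 0.052]]
top seat [[0.4911, 0.1917, 0.046]]
top lid [[0.5594, -0.2693, 0.0055]]
top tongue [[0.6281, -0.2378, 0.009], [0.4908, 0.1769, 0.009]]
top salt_jar [[0.4516, 0.3474, 0.004], [0.4875, 0.1836, 0.004]]
top pepper_mill [[0.5752, -0.0197, 0.0055]]
top salt_shaker [[0.5492, 0.1951, 0.0055]]
top red_jar [[0.438, 0.0109, 0.0055]]
top hob_corner [[0.4177, -0.0525, 0.0055]]
side bread_box [[0.5009, 0.1675, 0.0]]
side groove [[0.506, 0.1861, 0.052], [0.5556, 0.1823, 0.052]]
side seat [[0.55, 0.2073, 0.046], [0.4997, 0.1824, 0.046]]
side lid [[0.5706, -0.2619, 0.0055], [0.4214, -0.0461, 0.0055]]
side tongue [[0.6336, -0.2462, 0.009], [0.4915, 0.1702, 0.009]]
side salt_jar [[0.4949, 0.1693, 0.004], [0.4588, 0.3535, 0.004]]
side pepper_mill [[0.5609, -0.0355, 0.0055], [0.4344, -0.0025, 0.0055]]
side salt_shaker [[0.6665, -0.0016, 0.0055], [0.5048, 0.157, 0.0055]]
side red_jar [[0.4402, 0.0036, 0.0055], [0.5653, -0.2649, 0.0055]]
side hob_corner [[0.4273, -0.0583, 0.0055]]
```

View crops.

View pics/side0c.png

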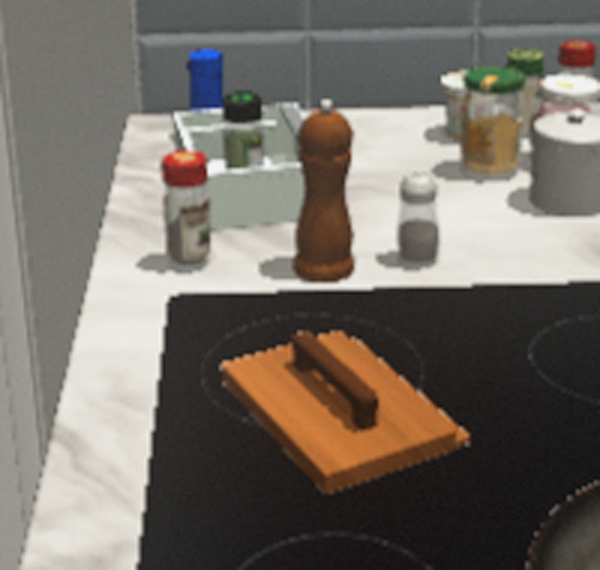

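View pics/top0c.png

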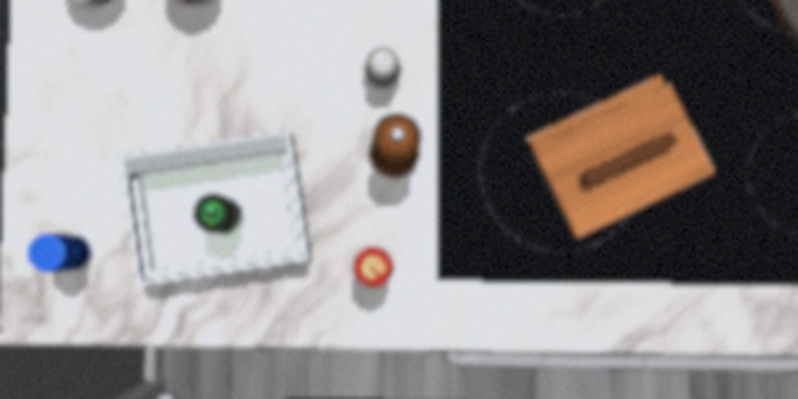

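The jar meant is the one in the box, with a black cap and a green label: side (196,260), top (230,231). The blue one, at side (178,248) and top (244,171), is the look-alike. In the crops, the one inside the box shows the black cap and green label. The lid is on the hob at top (210,383), with its tongue edge toward the upper left. The box rail is on the far side. I'll turn the tool first, then go over the lid.

Call:
{"api": "drive_tool", "payload": {
  "rows": [
    {"tx": -0.4,"turn": -8},
    {"tx": -0.4,"turn": -8},
    {"tx": -0.4,"turn": -8},
    {"tx": -0.4,"turn": -8},
    {"tx": -0.4,"turn": -8},
    {"tx": -0.4,"turn": -8},
    {"tx": -0.4,"turn": -8},
    {"tx": -0.4,"turn": -8},
    {"tx": -0.4,"turn": -8},
    {"tx": -0.4,"turn": -8}
  ]
}}

```text
$.rows[0]: bad value
```

```bash
cat >> h.py <<'E'
def go(x,y,z,s=None):
    s=s or sensors.read_state(); R=np.array(s['orientation']); d=R.T@(np.array([x,y,z])-s['ee_pos'])*100
    a=np.degrees(np.arctan2(R[1,1],R[0,1]))
    print('t',round(s['t'],2),'pos',np.round(s['ee_pos'],4),'yaw',round(a,2),'d(cm)',np.round(d,2),'gap',round(s['finger_gap'],3),'F',np.round(s['contact_force'],1))
E
python3 -c "
from h import *
go(.45,-.30,.27)"
```

```text
t 2.75 pos [ 0.1831 -0.6497  0.2313] yaw -74.26 d(cm) [ -3.87 -26.42 -35.17] gap 0.998 F [-0.3 -0.2 -0.2]
```

Call:
{"api": "drive_tool", "payload": {
  "rows": [
    {"tx": -0.4,"ty": 0,"tz": 0,"turn": -8,"hand": 8.5},
    {"tx": -0.4,"ty": 0,"tz": 0,"turn": -8,"hand": 8.5},
    {"tx": -0.4,"ty": 0,"tz": 0,"turn": -8,"hand": 8.5},
    {"tx": -0.4,"ty": 0,"tz": 0,"turn": -8,"hand": 8.5},
    {"tx": -0.4,"ty": 0,"tz": 0,"turn": -8,"hand": 8.5},
    {"tx": -0.4,"ty": 0,"tz": 0,"turn": -8,"hand": 8.5},
    {"tx": -0.4,"ty": 0,"tz": 0,"turn": -8,"hand": 8.5},
    {"tx": -0.4,"ty": 0,"tz": 0,"turn": -8,"hand": 8.5},
    {"tx": -0.4,"ty": 0,"tz": 0,"turn": -8,"hand": 8.5},
    {"tx": -0.4,"ty": 0,"tz": 0,"turn": -8,"hand": 8.5}
  ]
}}

```text
t: 3.75
ee_pos: [0.183, -0.6497, 0.2715]
orientation: [[-0.0, 0.994, 0.106], [-0.0, 0.106, -0.994], [-1.0, -0.0, 0.0]]
contact_force: [-0.3, 0.7, -1.3]
finger_gap: 0.998
```

```bash
python3 -c "
from h import *
go(.45,-.30,.27)"
```

```text
t 3.75 pos [ 0.183  -0.6497  0.2715] yaw 6.06 d(cm) [  0.14  30.24 -31.95] gap 0.998 F [-0.3  0.7 -1.3]
```

Call:
{"api": "drive_tool", "payload": {
  "rows": [
    {"tx": 0,"ty": 3,"tz": -3.2,"turn": 0,"hand": 8.5},
    {"tx": 0,"ty": 3,"tz": -3.2,"turn": 0,"hand": 8.5},
    {"tx": 0,"ty": 3,"tz": -3.2,"turn": 0,"hand": 8.5},
    {"tx": 0,"ty": 3,"tz": -3.2,"turn": 0,"hand": 8.5},
    {"tx": 0,"ty": 3,"tz": -3.2,"turn": 0,"hand": 8.5},
    {"tx": 0,"ty": 3,"tz": -3.2,"turn": 0,"hand": 8.5},
    {"tx": 0,"ty": 3,"tz": -3.2,"turn": 0,"hand": 8.5},
    {"tx": 0,"ty": 3,"tz": -3.2,"turn": 0,"hand": 8.5},
    {"tx": 0,"ty": 3,"tz": -3.2,"turn": 0,"hand": 8.5},
    {"tx": 0,"ty": 3,"tz": -3.2,"turn": 0,"hand": 8.5}
  ]
}}

```text
t: 4.75
ee_pos: [0.4505, -0.2999, 0.2716]
orientation: [[0.0, 0.995, 0.1], [-0.0, 0.1, -0.995], [-1.0, 0.0, 0.001]]
contact_force: [1.0, -0.6, 0.0]
finger_gap: 0.995
```

```bash
python3 -c "
from h import *
go(.49,.18,.27)
c=eyes.camera('wrist'); cv2.imwrite('pics/w1.png',c['color'][:,:,::-1]); np.save('w1.npy',c,allow_pickle=True)
print(np.round(c['T'],3).tolist())
for o in ['lid','tongue','bread_box','hob_corner']: print(o,[(d['pixel'],d['score']) for d in finder.pinpoint(c,o)])
"
```

```text
t 4.75 pos [ 0.4505 -0.2999  0.2716] yaw 5.72 d(cm) [  0.14   8.72 -47.35] gap 0.995 F [ 1.  -0.6  0. ]
[[0.995, 0.095, 0.03, 0.443], [0.1, -0.953, -0.285, -0.227], [0.001, 0.286, -0.958, 0.414], [0.0, 0.0, 0.0, 1.0]]
lid [([158.2, 368.8], 0.72)]
tongue [([142.2, 416.0], 0.82)]
bread_box []
hob_corner []
```

View pics/w1.png

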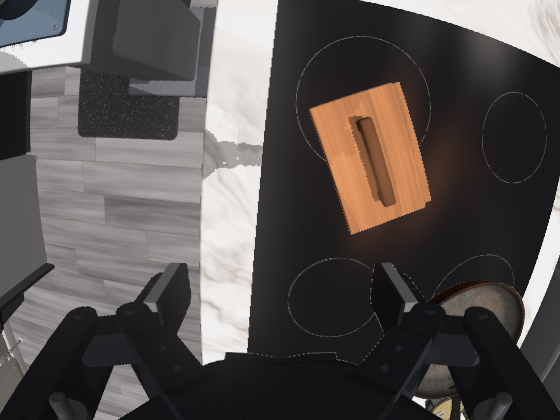

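```bash
cat >> h.py <<'E'
from scipy.optimize import minimize, least_squares
def prj(c,P):
    T=np.array(c['T']); q=(np.asarray(P,float)-T[:3,3])@T[:3,:3]
    if c['fish']:
        rr=np.hypot(q[:,0],q[:,1]); th=np.arctan2(rr,q[:,2]); k=np.where(rr>1e-9,th/np.maximum(rr,1e-9),0)
        return np.c_[c['cx']+c['fx']*k*q[:,0], c['cy']+c['fy']*k*q[:,1]]
    return np.c_[c['cx']+c['fx']*q[:,0]/q[:,2], c['cy']+c['fy']*q[:,1]/q[:,2]]
def cam(n,save=None):
    c=eyes.camera(n); c['fish']=(n=='wrist')
    if save: cv2.imwrite(f'pics/{save}.png',c['color'][:,:,::-1])
    return c
def unproj(c,px,z):
    v,u=px; a=(u-c['cx'])/c['fx']; b=(v-c['cy'])/c['fy']
    if c['fish']:
        th=np.hypot(a,b); k=np.sin(th)/th if th>1e-9 else 1; d=np.array([a*k,b*k,np.cos(th)])
    else: d=np.array([a,b,1.])
    T=np.array(c['T']); d=T[:3,:3]@d; o=T[:3,3]; return o+d*(z-o[2])/d[2]
def box(x0,x1,y0,y1,z0,z1): return np.array([[x,y,z] for x in(x0,x1) for y in(y0,y1) for z in(z0,z1)])/1000.
LID=[box(-55,55,-85,85,0,18),box(55,69,-83,83,0,7),box(-8,8,-55,55,32,46)]
def place(P,p):  # p=x,y,yaw,z,(pitch)
    x,y,a,z=p[:4]; ca,sa=np.cos(a),np.sin(a); R=np.array([[ca,-sa,0],[sa,ca,0],[0,0,1]])
    if len(p)>4:
        cb,sb=np.cos(p[4]),np.sin(p[4]); R=R@np.array([[cb,0,sb],[0,1,0],[-sb,0,cb]])
    return P@R.T+np.array([x,y,z])
def dens(P,n=8):  # densify box corners edges is overkill; hull of corners suffices for small fisheye curvature
    return P
S=4
def sil(c,parts,p):
    m=np.zeros((420*S//2,560*S//2),np.uint8)
    for b in parts:
        uv=prj(c,place(b,p)); h=cv2.convexHull(((uv+.5)*S/2*16).astype(np.int32))
        cv2.fillConvexPoly(m,h,1,shift=4)
    return cv2.resize(m.astype(np.float32),(560,420),interpolation=cv2.INTER_AREA)
def fit(c,mask,parts,p0,z):
    mk=mask.astype(np.float32)
    def cost(v):
        s=sil(c,parts,(v[0]/100,v[1]/100,v[2]/10,z)); return np.abs(s-mk).sum()/mk.sum()
    v0=np.array([p0[0]*100,p0[1]*100,p0[2]*10]); 
    for step in (1.0,.3):
        sim=np.vstack([v0]+[v0+step*np.eye(3)[i] for i in range(3)])
        r_=minimize(cost,v0,method='Nelder-Mead',options=dict(initial_simplex=sim,maxiter=250)); v0=r_.x
    return v0[0]/100,v0[1]/100,v0[2]/10,r_.fun
E
python3 -c "
from h import *
for n in ['wrist','top','side']:
    c=cam(n)
    t=finder.trace(c,'lid')
    for d in t[:1]:
        x=fit(c,d['pixels'],LID,(.565,-.265,.43),.0055); print(n,d['score'],np.round(x,4),'deg',np.degrees(x[2]))
"
```

```text
wrist 0.95 [ 0.5638 -0.2666  0.4525  0.024 ] deg 25.926350130456772
top 0.7 [ 0.561  -0.2665  0.4624  0.0249] deg 26.491259283154264
side 0.81 [ 0.562  -0.2669  0.4502  0.052 ] deg 25.797062955197678
```

Call:
{"api": "drive_tool", "payload": {
  "rows": [
    {"tx": 0,"ty": 0.8,"tz": -3.9,"turn": 0,"hand": 8.5},
    {"tx": 0,"ty": 0.8,"tz": -3.9,"turn": 0,"hand": 8.5},
    {"tx": 0,"ty": 0.8,"tz": -3.9,"turn": 0,"hand": 8.5},
    {"tx": 0,"ty": 0.8,"tz": -3.9,"turn": 0,"hand": 8.5},
    {"tx": 0,"ty": 0.8,"tz": -3.9,"turn": 0,"hand": 8.5},
    {"tx": 0,"ty": 0.8,"tz": -3.9,"turn": 0,"hand": 8.5},
    {"tx": 0,"ty": 0.8,"tz": -3.9,"turn": 0,"hand": 8.5},
    {"tx": 0,"ty": 0.8,"tz": -3.9,"turn": 0,"hand": 8.5},
    {"tx": 0,"ty": 0.8,"tz": -3.9,"turn": 0,"hand": 8.5},
    {"tx": 0,"ty": 0.8,"tz": -3.9,"turn": 0,"hand": 8.5}
  ]
}}

```text
t: 6.3
ee_pos: [0.4903, 0.0958, 0.2715]
orientation: [[0.0, 0.995, 0.099], [-0.0, 0.099, -0.995], [-1.0, 0.0, 0.0]]
contact_force: [0.9, -1.2, -0.5]
finger_gap: 0.991
```

```bash
python3 -c "
from h import *
c=cam('wrist','w2')
BOX=[box(-71.5,71.5,-94,94,0,64)]
for d in finder.trace(c,'bread_box')[:1]:
    cv2.imwrite('pics/m2.png',d['pixels'].astype(np.uint8)*255); print(d['score'])
cp=finder.recognise(c,'salt_jar'); print([(d['pixel'],d['score']) for d in cp])
for o in ['bread_box','groove','seat','salt_jar','pepper_mill','red_jar','salt_shaker']:
  print(o,[(np.round(d['pixel'],1).tolist(),round(d['score'],2),np.round(unproj(c,d['pixel'],dict(groove=.052,seat=.046,salt_jar=.004).get(o,0)),4).tolist()) for d in finder.pinpoint(c,o)])
go(.4875,.18,.17)
"
```

```text
0.89
[([107.1, 292.4], 0.86)]
bread_box []
groove [([102.1, 345.4], 0.9, [0.5541, 0.1921, 0.052])]
seat [([235.5, 237.6], 0.23, [0.4462, 0.0214, 0.046])]
salt_jar [([111.1, 288.8], 0.82, [0.4939, 0.175, 0.004])]
pepper_mill [([252.2, 327.6], 0.98, [0.5683, -0.0098, 0.0])]
red_jar []
salt_shaker [([250.3, 390.2], 0.83, [0.6605, 0.0002, 0.0])]
t 6.8 pos [0.4903 0.0935 0.2713] yaw 5.62 d(cm) [10.13  0.57 -8.64] gap 0.998 F [ 0.2  0.1 -0.5]
```

View pics/w2.png

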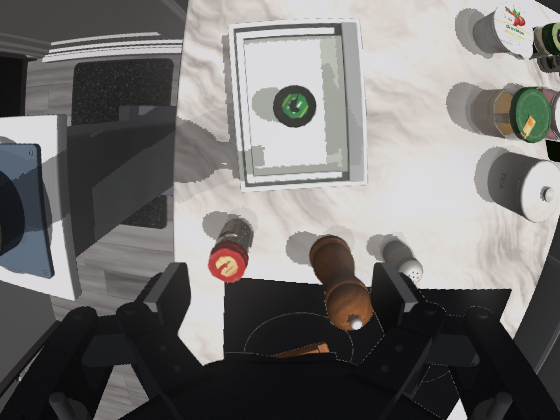

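```bash
python3 -c "
from h import *
BOX=[box(-71.5,71.5,-94,94,0,64)]
t=np.linspace(0,2*np.pi,40,endpoint=False)
JAR=[np.r_[np.c_[.02*np.cos(t),.02*np.sin(t),0*t],np.c_[.02*np.cos(t),.02*np.sin(t),0*t+.105]]]
for n in ['wrist','top']:
    c=cam(n)
    d=finder.trace(c,'bread_box')[0]
    m=cv2.morphologyEx(d['pixels'].astype(np.uint8),cv2.MORPH_CLOSE,np.ones((5,5)))
    cs,_=cv2.findContours(m,cv2.RETR_EXTERNAL,cv2.CHAIN_APPROX_NONE); m=cv2.drawContours(m*0,[max(cs,key=cv2.contourArea)],-1,1,-1)
    x=fit(c,m,BOX,(.5,.178,.1),0); print(n,d['score'],np.round(x,4),'deg',np.degrees(x[2]))
    im=c['color'][:,:,::-1].copy()
    for q in [box(-71.5,71.5,-94,94,64,64),box(-65.5,49.5,-88,88,64,64)]:
        q=place(q[[0,2,6,4]],[*x[:3],0]) if 0 else place(q[[0,2,6,4]],(x[0],x[1],x[2],0))
        cv2.polylines(im,[np.round(prj(c,q)*16).astype(np.int32)],True,(0,0,255),1,shift=4)
    a=im[0:210,200:400] if n=='wrist' else im[180:280,180:290]
    cv2.imwrite(f'pics/bf_{n}.png',cv2.resize(a,None,fx=2.8 if n=='wrist' else 5,fy=2.8 if n=='wrist' else 5))
    for d in finder.trace(c,'salt_jar')[:2]: 
        y=fit(c,d['pixels'],JAR,(.4915,.178,.0),.004); print('jar',d['pixel'],np.round(y,4))
"
```

```text
wrist 0.81 [0.5028 0.186  0.1675 0.0161] deg 9.596649172084323
jar [104.1, 292.2] [0.4956 0.179  0.0587 0.0308]
jar [252.2, 234.0] [0.4974 0.1526 0.1589 1.6789]Traceback (most recent call last):
  File "<string>", line 8, in <module>
    d=finder.trace(c,'bread_box')[0]
      ~~~~~~~~~~~~~~~~~~~~~~~~~~~^^^
IndexError: list index out of range
```

View pics/bf_wrist.png

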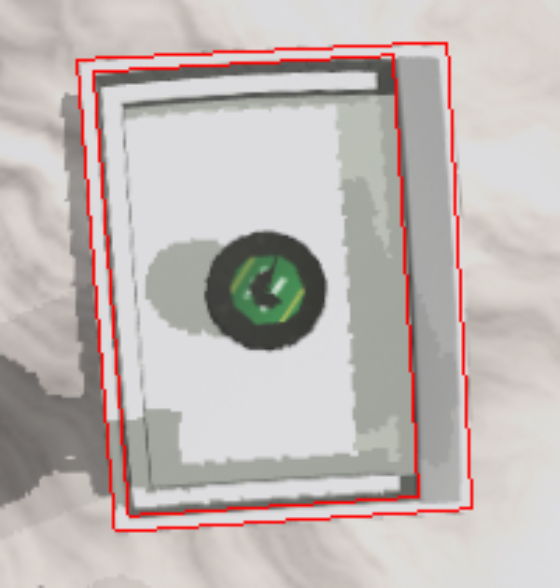

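```bash
python3 -c "
from h import *
go(.4955,.179,.068)"
```

```text
t 7.05 pos [0.4902 0.0945 0.2713] yaw 5.72 d(cm) [20.33  1.36 -8.35] gap 0.999 F [-0.4  0.1 -0.7]
```

Call:
{"api": "drive_tool", "payload": {
  "rows": [
    {"tx": 0,"ty": 0.5,"tz": -2.8,"turn": 0,"hand": 8.5},
    {"tx": 0,"ty": 0.5,"tz": -2.8,"turn": 0,"hand": 8.5},
    {"tx": 0,"ty": 0.4,"tz": -2.8,"turn": 0,"hand": 8.5},
    {"tx": 0,"ty": 0,"tz": 0,"turn": 0,"hand": 8.5},
    {"tx": 3.5,"ty": 0,"tz": 0,"turn": 0,"hand": 8.5},
    {"tx": 3.5,"ty": 0,"tz": 0,"turn": 0,"hand": 8.5},
    {"tx": 3.5,"ty": 0,"tz": 0,"turn": 0,"hand": 8.5},
    {"tx": 0,"ty": 0,"tz": 0,"turn": 0,"hand": 8.5}
  ]
}}

```text
t: 7.85
ee_pos: [0.4935, 0.1778, 0.1628]
orientation: [[-0.007, 0.995, 0.1], [-0.003, 0.1, -0.995], [-1.0, -0.007, 0.002]]
contact_force: [-0.3, -0.5, 0.1]
finger_gap: 0.995
```

```bash
python3 -c "
from h import *
c=cam('wrist','w3')
cam('side','s3')
go(.4955,.179,.068)"
```

```text
t 7.95 pos [0.4957 0.1796 0.1668] yaw 5.74 d(cm) [ 9.88 -0.02  0.05] gap 0.997 F [-0.2  0.9  1.1]
```

View pics/w3.png

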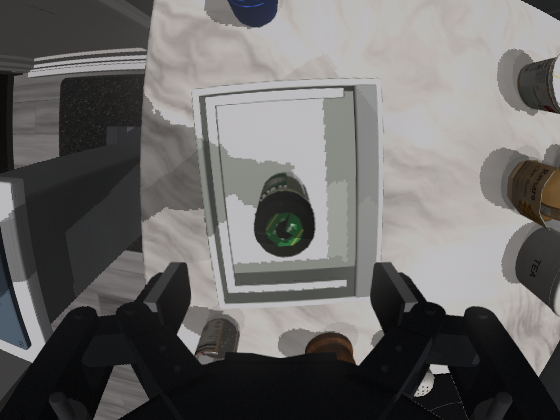

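The jar's cap (at 225,285) is centred between the fingers. Descending onto it and closing.

Call:
{"api": "drive_tool", "payload": {
  "rows": [
    {"tx": 3,"ty": 0,"tz": 0,"turn": 0,"hand": 8.5},
    {"tx": 3,"ty": 0,"tz": 0,"turn": 0,"hand": 8.5},
    {"tx": 3,"ty": 0,"tz": 0,"turn": 0,"hand": 8.5},
    {"tx": 0.8,"ty": 0,"tz": 0,"turn": 0,"hand": 8.5},
    {"tx": 0,"ty": 0,"tz": 0,"turn": 0,"hand": 3},
    {"tx": 0,"ty": 0,"tz": 0,"turn": 0,"hand": 3},
    {"tx": 0,"ty": 0,"tz": 0,"turn": 0,"hand": 3},
    {"tx": 0,"ty": 0,"tz": 0,"turn": 0,"hand": 3},
    {"tx": 0,"ty": 0,"tz": 0,"turn": 0,"hand": 3},
    {"tx": 0,"ty": 0,"tz": 0,"turn": 0,"hand": 3}
  ],
  "squeeze": 40
}}

```text
t: 8.95
ee_pos: [0.4966, 0.1802, 0.07]
orientation: [[0.003, 0.995, 0.1], [0.001, 0.1, -0.995], [-1.0, 0.003, -0.001]]
contact_force: [-1.4, -0.4, 8.8]
finger_gap: 0.467
```

Call:
{"api": "drive_tool", "payload": {
  "rows": [
    {"tx": -1,"ty": 0,"tz": 0,"turn": 0,"hand": 3},
    {"tx": -3,"ty": 0,"tz": 0,"turn": 0,"hand": 3},
    {"tx": -3,"ty": 0,"tz": 0,"turn": 0,"hand": 3},
    {"tx": -3,"ty": 0,"tz": 0,"turn": 0,"hand": 3},
    {"tx": 0,"ty": 0,"tz": 0,"turn": 0,"hand": 3}
  ]
}}

```text
t: 9.45
ee_pos: [0.4976, 0.181, 0.173]
orientation: [[0.007, 0.995, 0.1], [0.003, 0.1, -0.995], [-1.0, 0.007, -0.002]]
contact_force: [0.5, 0.3, -2.3]
finger_gap: 0.467
```

```bash
python3 -c "
from h import *
c=cam('wrist','w4')
cam('side','s4')
go(.66,.15,.068)"
```

```text
t 9.55 pos [0.4961 0.1797 0.1695] yaw 5.72 d(cm) [10.19 15.99  4.59] gap 0.467 F [ 0.1 -1.3 -1.4]
```

View pics/s4.png

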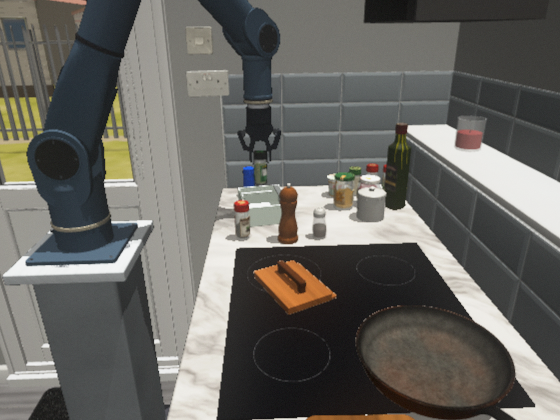

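Call:
{"api": "drive_tool", "payload": {
  "rows": [
    {"tx": 0,"ty": 3.2,"tz": 0.9,"turn": 0,"hand": 3},
    {"tx": 0,"ty": 3.2,"tz": 0.9,"turn": 0,"hand": 3},
    {"tx": 0,"ty": 3.2,"tz": 0.9,"turn": 0,"hand": 3},
    {"tx": 0,"ty": 3.2,"tz": 0.9,"turn": 0,"hand": 3},
    {"tx": 0,"ty": 3.2,"tz": 0.9,"turn": 0,"hand": 3},
    {"tx": 0,"ty": 0,"tz": 0,"turn": 0,"hand": 3},
    {"tx": 4,"ty": 0,"tz": 0,"turn": 0,"hand": 3},
    {"tx": 4,"ty": 0,"tz": 0,"turn": 0,"hand": 3},
    {"tx": 1,"ty": 0,"tz": 0,"turn": 0,"hand": 3},
    {"tx": 0,"ty": 0,"tz": 0,"turn": 0,"hand": 3}
  ]
}}

```text
t: 10.55
ee_pos: [0.6578, 0.1507, 0.0763]
orientation: [[-0.004, 0.995, 0.101], [-0.001, 0.101, -0.995], [-1.0, -0.005, 0.001]]
contact_force: [0.6, 0.7, -1.0]
finger_gap: 0.469
```

```bash
python3 -c "
from h import *
go(.66,.15,.066)
c=cam('wrist','w5')
cam('side','s5')
"
```

```text
t 10.55 pos [0.6578 0.1507 0.0763] yaw 5.78 d(cm) [1.03 0.22 0.09] gap 0.469 F [ 0.6  0.7 -1. ]
```

View pics/s5.png

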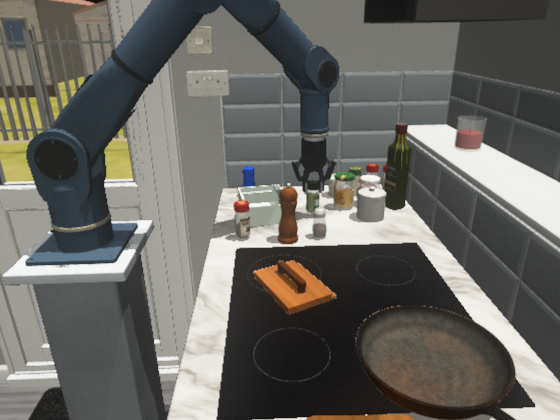

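View pics/w5.png

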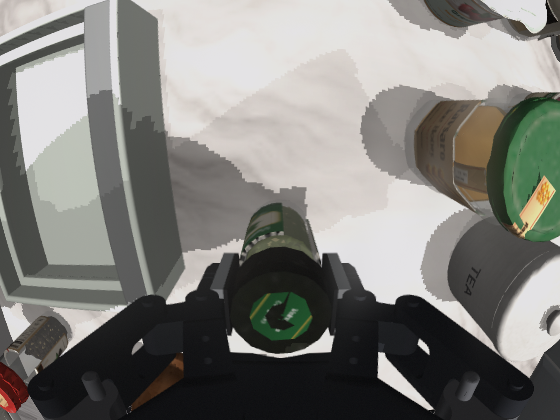

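Call:
{"api": "drive_tool", "payload": {
  "rows": [
    {"tx": 0.7,"ty": 0,"tz": 0,"turn": 0,"hand": 3},
    {"tx": 0.3,"ty": 0,"tz": 0,"turn": 0,"hand": 3},
    {"tx": 0,"ty": 0,"tz": 0,"turn": 0,"hand": 3}
  ]
}}

```text
t: 10.95
ee_pos: [0.6595, 0.1509, 0.0686]
orientation: [[0.0, 0.995, 0.1], [-0.0, 0.1, -0.995], [-1.0, 0.0, 0.0]]
contact_force: [-0.4, -0.0, -1.7]
finger_gap: 0.466
```

Call:
{"api": "drive_tool", "payload": {
  "rows": [
    {"tx": 0.3,"ty": 0,"tz": 0,"turn": 0,"hand": 3},
    {"tx": 0,"ty": 0,"tz": 0,"turn": 0,"hand": 3}
  ]
}}

```text
t: 11.15
ee_pos: [0.6599, 0.1512, 0.0662]
orientation: [[0.001, 0.995, 0.1], [0.0, 0.1, -0.995], [-1.0, 0.001, -0.0]]
contact_force: [-1.4, -1.0, 4.8]
finger_gap: 0.467
```

Touching the worktop (+6 N change). Release and rise.

Call:
{"api": "drive_tool", "payload": {
  "rows": [
    {"tx": 0,"ty": 0,"tz": 0,"turn": 0,"hand": 6},
    {"tx": 0,"ty": 0,"tz": 0,"turn": 0,"hand": 6},
    {"tx": 0,"ty": 0,"tz": 0,"turn": 0,"hand": 6},
    {"tx": -2,"ty": 0,"tz": 0,"turn": 0,"hand": 6},
    {"tx": -4,"ty": 0,"tz": 0,"turn": 0,"hand": 6},
    {"tx": -4,"ty": 0,"tz": 0,"turn": 0,"hand": 6},
    {"tx": -4,"ty": 0,"tz": 0,"turn": 0,"hand": 6},
    {"tx": -4,"ty": 0,"tz": 0,"turn": 0,"hand": 6},
    {"tx": 0,"ty": 0,"tz": 0,"turn": 0,"hand": 6}
  ]
}}

```text
t: 12.05
ee_pos: [0.6616, 0.1524, 0.2516]
orientation: [[0.009, 0.995, 0.1], [0.003, 0.1, -0.995], [-1.0, 0.009, -0.002]]
contact_force: [0.6, 0.6, 0.0]
finger_gap: 0.7
```

```bash
python3 -c "
from h import *
go(.50,.11,.25)
c=cam('wrist','w6')
"
```

```text
t 12.05 pos [0.6616 0.1524 0.2516] yaw 5.73 d(cm) [  0.   -16.51   2.61] gap 0.7 F [0.6 0.6 0. ]
```

View pics/w6.png

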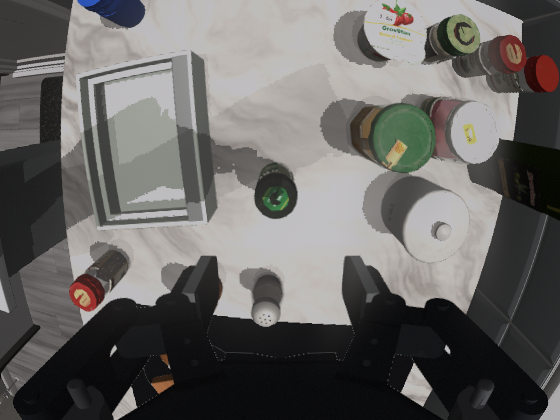

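Call:
{"api": "drive_tool", "payload": {
  "rows": [
    {"tx": 0,"ty": -4,"tz": -0.1,"turn": 0,"hand": 6},
    {"tx": 0,"ty": -4,"tz": -0.1,"turn": 0,"hand": 6},
    {"tx": 0,"ty": -4,"tz": -0.1,"turn": 0,"hand": 6},
    {"tx": 0,"ty": -4.2,"tz": -0.1,"turn": 0,"hand": 6},
    {"tx": 0,"ty": 0,"tz": 0,"turn": 0,"hand": 6},
    {"tx": 0,"ty": 0,"tz": 0,"turn": 0,"hand": 6},
    {"tx": 0,"ty": 0,"tz": 0,"turn": 0,"hand": 6}
  ]
}}

```text
t: 12.8
ee_pos: [0.4988, 0.1386, 0.245]
orientation: [[0.0, 0.995, 0.099], [0.0, 0.099, -0.995], [-1.0, 0.0, -0.0]]
contact_force: [0.1, -0.3, -0.5]
finger_gap: 0.706
```

```bash
python3 -c "
from h import *
go(.50,.14,.25)
BOX=[box(-71.5,71.5,-94,94,0,64)]
c=cam('wrist','w7'); cv2.imwrite('pics/w7.png',c['color'][:,:,::-1]); np.save('w7.npy',c,allow_pickle=True)
for d in finder.trace(c,'bread_box')[:1]:
    m=cv2.morphologyEx(d['pixels'].astype(np.uint8),cv2.MORPH_CLOSE,np.ones((5,5)))
    cs,_=cv2.findContours(m,cv2.RETR_EXTERNAL,cv2.CHAIN_APPROX_NONE); m=cv2.drawContours(m*0,[max(cs,key=cv2.contourArea)],-1,1,-1)
    x=fit(c,m,BOX,(.5,.178,.1),0); print(d['score'],np.round(x,4),'deg',np.degrees(x[2]))
    im=cv2.resize(c['color'][:,:,::-1],None,fx=3,fy=3,interpolation=cv2.INTER_CUBIC)
    for q in [box(-71.5,71.5,-94,94,64,64),box(-65.5,49.5,-88,88,64,64)]:
        q=place(q[[0,2,6,4]],(x[0],x[1],x[2],0))
        cv2.polylines(im,[np.round(((prj(c,q)+.5)*3-.5)*16).astype(np.int32)],True,(0,0,255),1,shift=4)
    v=m.nonzero(); a=im[v[0].min()*3-20:v[0].max()*3+20,v[1].min()*3-20:v[1].max()*3+20]
    print(a.shape,v[0].min(),v[1].min()); cv2.imwrite('pics/bf7.png',a)
"
```

```text
t 12.8 pos [0.4988 0.1386 0.245 ] yaw 5.7 d(cm) [-0.5   0.13 -0.12] gap 0.706 F [ 0.1 -0.3 -0.5]
0.73 [0.503  0.1856 0.1618 0.0144] deg 9.272694565300643
(598, 487, 3) 49 211
```

View pics/bf7.png

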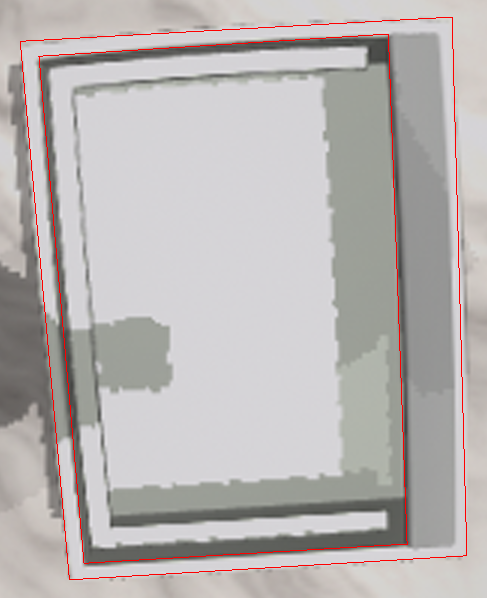

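Call:
{"api": "drive_tool", "payload": {
  "rows": [
    {"tx": 0,"ty": 0.25,"tz": 4.1,"turn": 0,"hand": 6},
    {"tx": 0,"ty": 0.25,"tz": 4.1,"turn": 0,"hand": 6},
    {"tx": 0,"ty": 0.25,"tz": 4.1,"turn": 0,"hand": 6},
    {"tx": 0,"ty": 0.25,"tz": 4.1,"turn": 0,"hand": 6},
    {"tx": 0,"ty": 0.25,"tz": 4.1,"turn": 0,"hand": 6},
    {"tx": 0,"ty": 0.25,"tz": 4.1,"turn": 0,"hand": 6},
    {"tx": 0,"ty": 0.25,"tz": 4.1,"turn": 0,"hand": 6},
    {"tx": 0,"ty": 0.25,"tz": 4.1,"turn": 0,"hand": 6},
    {"tx": 0,"ty": 0.25,"tz": 4.1,"turn": 0,"hand": 6},
    {"tx": 0,"ty": 0.25,"tz": 4.1,"turn": 0,"hand": 6}
  ]
}}

```text
t: 13.9
ee_pos: [0.5644, -0.2688, 0.2446]
orientation: [[-0.0, 0.995, 0.1], [0.001, 0.1, -0.995], [-1.0, -0.0, -0.001]]
contact_force: [1.0, 0.4, 0.5]
finger_gap: 0.702
```

Call:
{"api": "drive_tool", "payload": {
  "rows": [
    {"tx": 0,"ty": 0,"tz": 0,"turn": -5,"hand": 6},
    {"tx": 0,"ty": 0,"tz": 0,"turn": -5,"hand": 6},
    {"tx": 0,"ty": 0,"tz": 0,"turn": -5,"hand": 6},
    {"tx": 0,"ty": 0,"tz": 0,"turn": -5.2,"hand": 6},
    {"tx": 0,"ty": 0,"tz": 0,"turn": 0,"hand": 6},
    {"tx": 0,"ty": 0,"tz": 0,"turn": 0,"hand": 6},
    {"tx": 0,"ty": 0,"tz": 0,"turn": 0,"hand": 6}
  ]
}}

```text
t: 14.6
ee_pos: [0.5639, -0.2668, 0.245]
orientation: [[-0.0, 0.9, 0.436], [0.0, 0.436, -0.9], [-1.0, -0.0, -0.0]]
contact_force: [0.0, -0.7, 0.5]
finger_gap: 0.705
```

```bash
python3 -c "
from h import *
c=cam('wrist','w8')
t=finder.trace(c,'lid')
for d in t[:1]:
        x=fit(c,d['pixels'],LID,(.5637,-.266,.45),.0055); print(d['score'],np.round(x,4),'deg',np.degrees(x[2]))
        go(x[0],x[1],.0265)
"
```

```text
0.76 [ 0.5628 -0.2673  0.4511  0.0124] deg 25.84440761015879
t 14.7 pos [ 0.5639 -0.2667  0.2452] yaw 25.87 d(cm) [ 2.187e+01 -1.200e-01  1.000e-02] gap 0.704 F [ 0.1 -0.3 -0.1]
```

View pics/w8.png

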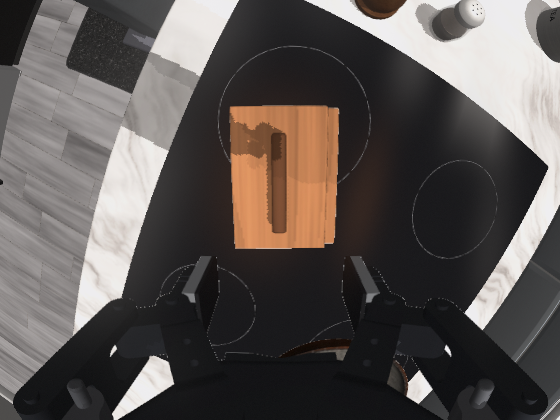

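The lid's bar lies centred between the jaws and parallel to the pads (bar at column 279, rows 133–233). Descending.

Call:
{"api": "drive_tool", "payload": {
  "rows": [
    {"tx": 4,"ty": -0.1,"tz": 0,"turn": 0,"hand": 4},
    {"tx": 4,"ty": 0,"tz": 0,"turn": 0,"hand": 4},
    {"tx": 4,"ty": 0,"tz": 0,"turn": 0,"hand": 4},
    {"tx": 4,"ty": 0,"tz": 0,"turn": 0,"hand": 4},
    {"tx": 3,"ty": 0,"tz": 0,"turn": 0,"hand": 4},
    {"tx": 2,"ty": 0,"tz": 0,"turn": 0,"hand": 4},
    {"tx": 0.6,"ty": 0,"tz": 0,"turn": 0,"hand": 4},
    {"tx": 0,"ty": 0,"tz": 0,"turn": 0,"hand": 4},
    {"tx": 0,"ty": 0,"tz": 0,"turn": 0,"hand": 4}
  ]
}}

```text
t: 15.6
ee_pos: [0.5636, -0.2672, 0.0305]
orientation: [[0.001, 0.899, 0.437], [-0.001, 0.437, -0.899], [-1.0, 0.001, 0.001]]
contact_force: [-0.1, -0.5, 1.3]
finger_gap: 0.467
```

```bash
python3 -c "
from h import *
c=cam('wrist','w9')
c=cam('side','s9')
go(.5628,-.2673,.0265)
"
```

```text
t 15.7 pos [ 0.5637 -0.2674  0.0307] yaw 25.93 d(cm) [ 0.42 -0.08 -0.05] gap 0.468 F [ 0.3 -1.   0.9]
```

View pics/w9.png

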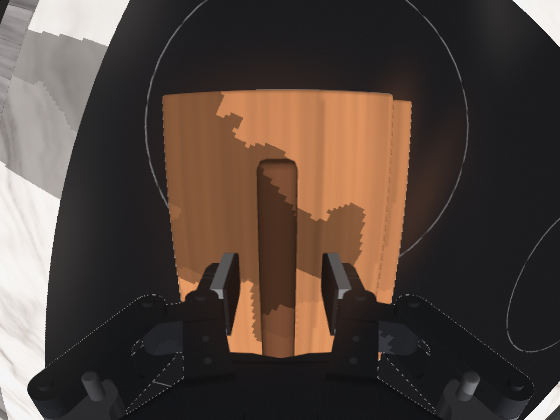

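Call:
{"api": "drive_tool", "payload": {
  "rows": [
    {"tx": 0.3,"ty": 0,"tz": 0,"turn": 0,"hand": 4},
    {"tx": 0,"ty": 0,"tz": 0,"turn": 0,"hand": 0.8},
    {"tx": 0,"ty": 0,"tz": 0,"turn": 0,"hand": 0.8},
    {"tx": 0,"ty": 0,"tz": 0,"turn": 0,"hand": 0.8},
    {"tx": 0,"ty": 0,"tz": 0,"turn": 0,"hand": 0.8},
    {"tx": 0,"ty": 0,"tz": 0,"turn": 0,"hand": 0.8},
    {"tx": 0,"ty": 0,"tz": 0,"turn": 0,"hand": 0.8}
  ],
  "squeeze": 60
}}

```text
t: 16.4
ee_pos: [0.5629, -0.2672, 0.0267]
orientation: [[0.0, 0.899, 0.437], [-0.0, 0.437, -0.899], [-1.0, 0.0, 0.0]]
contact_force: [-2.0, -0.2, 5.5]
finger_gap: 0.172
```

Call:
{"api": "drive_tool", "payload": {
  "rows": [
    {"tx": -1,"ty": 0,"tz": 0,"turn": 0,"hand": 0.8},
    {"tx": -2,"ty": 0,"tz": 0,"turn": 0,"hand": 0.8},
    {"tx": -3,"ty": 0,"tz": 0,"turn": 0,"hand": 0.8},
    {"tx": -3,"ty": 0,"tz": 0,"turn": 0,"hand": 0.8},
    {"tx": -3,"ty": 0,"tz": 0,"turn": 0,"hand": 0.8},
    {"tx": -3,"ty": 0,"tz": 0,"turn": 0,"hand": 0.8},
    {"tx": -3,"ty": 0,"tz": 0,"turn": 0,"hand": 0.8},
    {"tx": -3,"ty": 0,"tz": 0,"turn": 0,"hand": 0.8},
    {"tx": 0,"ty": 0,"tz": 0,"turn": 0,"hand": 0.8}
  ]
}}

```text
t: 17.3
ee_pos: [0.5647, -0.2671, 0.2408]
orientation: [[0.006, 0.899, 0.438], [-0.002, 0.438, -0.899], [-1.0, 0.005, 0.005]]
contact_force: [1.9, 0.6, -3.0]
finger_gap: 0.172
```

```bash
python3 -c "
from h import *
c=cam('wrist','w10')
d=finder.trace(c,'lid')[0]
z=sensors.read_state()['ee_pos'][2]-.0212
x=fit(c,d['pixels'],LID,(.5637,-.266,.45),z); print(d['score'],np.round(x,4),'deg',np.degrees(x[2]))
go(.503,.1857,.23)
c=cam('side','s10')
"
```

```text
0.68 [ 0.5636 -0.2654  0.455   0.3617] deg 26.071577171562122
t 17.4 pos [ 0.5627 -0.267   0.2366] yaw 25.95 d(cm) [  0.64  14.44 -43.32] gap 0.17 F [ 0.1  0.6 -3.1]
```

View pics/s10.png

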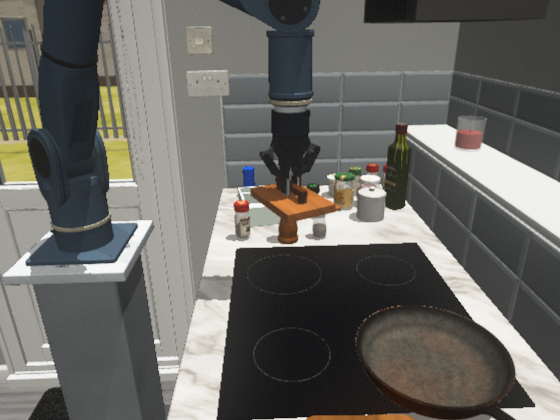

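View pics/w10.png

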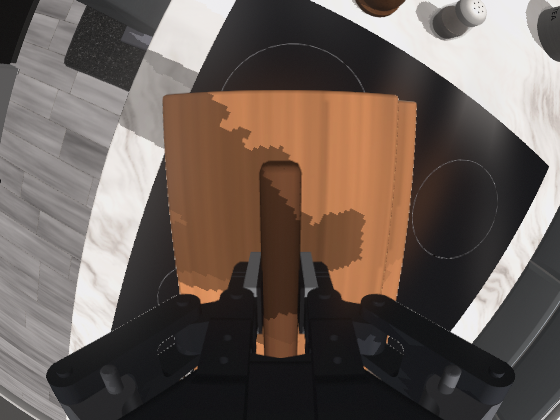

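Call:
{"api": "drive_tool", "payload": {
  "rows": [
    {"tx": 0,"ty": 1.23,"tz": -4.4,"turn": 0,"hand": 0.8},
    {"tx": 0,"ty": 1.23,"tz": -4.4,"turn": 0,"hand": 0.8},
    {"tx": 0,"ty": 1.23,"tz": -4.4,"turn": 0,"hand": 0.8},
    {"tx": 0,"ty": 1.23,"tz": -4.4,"turn": 0,"hand": 0.8},
    {"tx": 0,"ty": 1.23,"tz": -4.4,"turn": 0,"hand": 0.8},
    {"tx": 0,"ty": 1.23,"tz": -4.4,"turn": 0,"hand": 0.8},
    {"tx": 0,"ty": 1.23,"tz": -4.4,"turn": 0,"hand": 0.8},
    {"tx": 0,"ty": 1.23,"tz": -4.4,"turn": 0,"hand": 0.8},
    {"tx": 0,"ty": 1.23,"tz": -4.4,"turn": 0,"hand": 0.8},
    {"tx": 0,"ty": 1.23,"tz": -4.4,"turn": 0,"hand": 0.8}
  ]
}}

```text
t: 18.45
ee_pos: [0.4796, 0.1835, 0.235]
orientation: [[-0.002, 0.899, 0.437], [-0.001, 0.437, -0.899], [-1.0, -0.003, -0.0]]
contact_force: [0.5, -0.1, -3.0]
finger_gap: 0.174
```

Call:
{"api": "drive_tool", "payload": {
  "rows": [
    {"tx": 0,"ty": 0,"tz": 0,"turn": 4.15,"hand": 0.8},
    {"tx": 0,"ty": 0,"tz": 0,"turn": 4.15,"hand": 0.8},
    {"tx": 0,"ty": 0,"tz": 0,"turn": 4.15,"hand": 0.8},
    {"tx": 0,"ty": 0,"tz": 0,"turn": 4.15,"hand": 0.8},
    {"tx": 0,"ty": 0,"tz": 0,"turn": 0,"hand": 0.8},
    {"tx": 3,"ty": 0,"tz": 0,"turn": 0,"hand": 0.8},
    {"tx": 3,"ty": 0,"tz": 0,"turn": 0,"hand": 0.8},
    {"tx": 2,"ty": 0,"tz": 0,"turn": 0,"hand": 0.8},
    {"tx": 2,"ty": 0,"tz": 0,"turn": 0,"hand": 0.8},
    {"tx": 0,"ty": 0,"tz": 0,"turn": 0,"hand": 0.8}
  ]
}}

```text
t: 19.45
ee_pos: [0.479, 0.1813, 0.1335]
orientation: [[-0.006, 0.986, 0.165], [-0.002, 0.165, -0.986], [-1.0, -0.006, 0.001]]
contact_force: [-0.2, -1.2, -2.6]
finger_gap: 0.17
```

```bash
cat >>h.py <<'E'
BX=(.503,.1857,np.radians(9.35))
def inbox(p):
    d=np.array(p[:2])-BX[:2]; c,s=np.cos(BX[2]),np.sin(BX[2]); return np.array([c*d[0]+s*d[1],-s*d[0]+c*d[1]])*1000
E
python3 -c "
from h import *
go(.4808,.1820,.0912)
for n in ['wrist','top','side']:
    c=cam(n,n+'11')
    ts=finder.trace(c,'lid')
    z=sensors.read_state()['ee_pos'][2]-.0212
    if ts:
        x=fit(c,ts[0]['pixels'],LID,(.481,.182,.16),z); print(n,ts[0]['score'],np.round(x,4),'deg',np.degrees(x[2]),inbox(x))
print('tcp in box',inbox(sensors.read_state()['ee_pos']))
"
```

```text
t 19.45 pos [0.479  0.1813 0.1335] yaw 9.47 d(cm) [ 4.23  0.21 -0.05] gap 0.17 F [-0.2 -1.2 -2.6]
wrist 0.76 [0.4797 0.1833 0.1765 0.3756] deg 10.114259584943477 [-23.40739768   1.40307718]
top 0.82 [0.4897 0.1705 0.0153 1.7267] deg 0.8764740127945949 [-15.58169673 -12.79728385]
side 0.91 [0.4786 0.1964 0.1753 0.1974] deg 10.04413957094335 [-22.30922359  14.47342222]
tcp in box [-21.77032053   0.45128813]
```

View pics/wrist11.png

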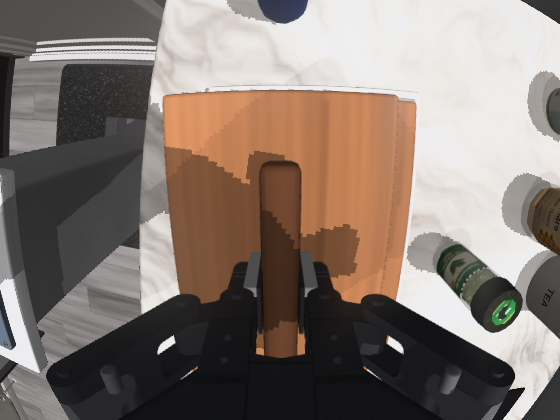

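View pics/side11.png

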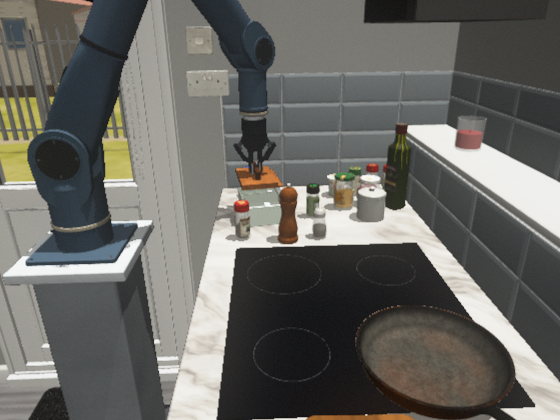

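Call:
{"api": "drive_tool", "payload": {
  "rows": [
    {"tx": 1.5,"ty": 0,"tz": 0,"turn": 0,"hand": 0.8},
    {"tx": 1.5,"ty": 0,"tz": 0,"turn": 0,"hand": 0.8},
    {"tx": 0.9,"ty": 0,"tz": 0,"turn": 0,"hand": 0.8},
    {"tx": 0,"ty": 0,"tz": 0,"turn": 0,"hand": 0.8},
    {"tx": 0,"ty": 0,"tz": 0,"turn": 0,"hand": 0.8},
    {"tx": 0,"ty": 0,"tz": 0,"turn": 0,"hand": 0.8}
  ]
}}

```text
t: 20.35
ee_pos: [0.4814, 0.1827, 0.098]
orientation: [[0.001, 0.987, 0.162], [0.0, 0.162, -0.987], [-1.0, 0.001, -0.0]]
contact_force: [0.0, 0.2, -2.7]
finger_gap: 0.181
```

```bash
python3 -c "
from h import *
c=cam('wrist','w12')
go(.4808,.1820,.0852)
print('tcp in box',inbox(sensors.read_state()['ee_pos']))
im=cv2.resize(c['color'][:,:,::-1],None,fx=3,fy=3,interpolation=cv2.INTER_CUBIC)
for q in [box(-71.5,71.5,-94,94,64,64),box(-65.5,49.5,-88,88,64,64)]:
    q=place(q[[0,2,6,4]],(*BX,0)); cv2.polylines(im,[np.round(((prj(c,q)+.5)*3-.5)*16).astype(np.int32)],True,(0,0,255),1,shift=4)
s=sensors.read_state()
for b in LID:
    q=place(b,(s['ee_pos'][0],s['ee_pos'][1],np.radians(9.45),s['ee_pos'][2]-.0212))
    cv2.polylines(im,[cv2.convexHull(np.round(((prj(c,q)+.5)*3-.5)*16).astype(np.int32))],True,(255,0,0),1,shift=4)
a=im[150:750,450:1250]; cv2.imwrite('pics/o12.png',a)
"
```

```text
t 20.4 pos [0.4813 0.1826 0.098 ] yaw 9.35 d(cm) [ 1.28 -0.06  0.05] gap 0.172 F [-0.   0.4 -3.4]
tcp in box [-21.88852038   0.49346192]
```

View pics/o12.png

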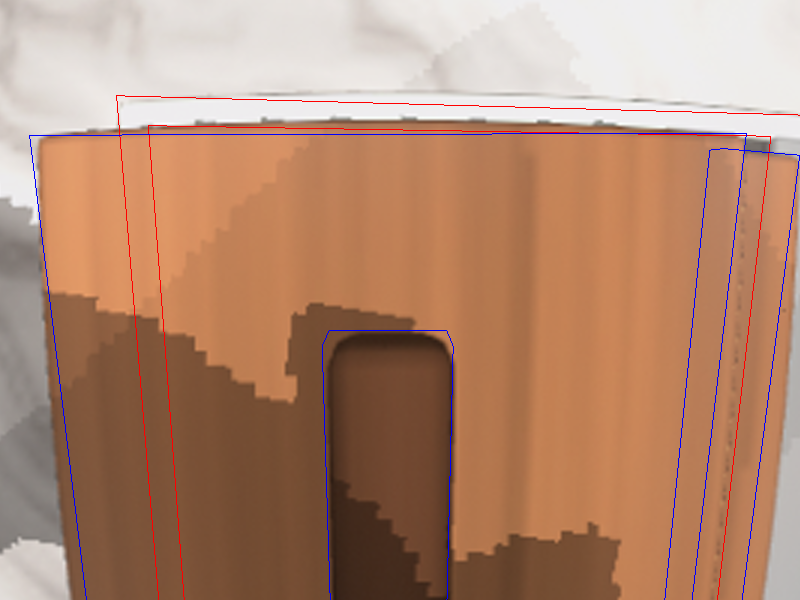

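Call:
{"api": "drive_tool", "payload": {
  "rows": [
    {"tx": 0.5,"ty": -0.15,"tz": 0,"turn": 0,"hand": 0.8},
    {"tx": 0.5,"ty": 0,"tz": 0,"turn": 0,"hand": 0.8},
    {"tx": 0,"ty": 0,"tz": 0,"turn": 0,"hand": 0.8},
    {"tx": 0.2,"ty": 0,"tz": 0,"turn": 0,"hand": 0.8},
    {"tx": 0,"ty": 0,"tz": 0,"turn": 0,"hand": 0.8},
    {"tx": 0,"ty": 0,"tz": 0,"turn": 0,"hand": 0.8}
  ]
}}

```text
t: 21.0
ee_pos: [0.4795, 0.1822, 0.0853]
orientation: [[-0.0, 0.987, 0.162], [0.0, 0.162, -0.987], [-1.0, -0.0, -0.0]]
contact_force: [-0.4, -0.4, -3.9]
finger_gap: 0.179
```

Call:
{"api": "drive_tool", "payload": {
  "rows": [
    {"tx": 0.15,"ty": 0,"tz": 0,"turn": 0,"hand": 0.8},
    {"tx": 0,"ty": 0,"tz": 0,"turn": 0,"hand": 0.8},
    {"tx": 0,"ty": 0,"tz": 0,"turn": 0,"hand": 0.8}
  ]
}}

```text
t: 21.3
ee_pos: [0.48, 0.1823, 0.0845]
orientation: [[0.001, 0.987, 0.162], [0.0, 0.162, -0.987], [-1.0, 0.001, 0.0]]
contact_force: [-0.3, -1.3, 7.7]
finger_gap: 0.175
```

Front edge is on the rim. I'll open slightly, so the bar stays caged and the tongue side sinks onto the side ledges.

Call:
{"api": "drive_tool", "payload": {
  "rows": [
    {"tx": 0,"ty": 0,"tz": 0,"turn": 0,"hand": 1.6},
    {"tx": 0,"ty": 0,"tz": 0,"turn": 0,"hand": 1.7},
    {"tx": 0,"ty": 0,"tz": 0,"turn": 0,"hand": 1.8},
    {"tx": 0,"ty": 0,"tz": 0,"turn": 0,"hand": 1.9},
    {"tx": 0,"ty": 0,"tz": 0,"turn": 0,"hand": 2.0},
    {"tx": 0,"ty": 0,"tz": 0,"turn": 0,"hand": 2.1},
    {"tx": 0,"ty": 0,"tz": 0,"turn": 0,"hand": 2.2}
  ],
  "squeeze": 20
}}

```text
t: 22.0
ee_pos: [0.4793, 0.1822, 0.0838]
orientation: [[-0.0, 0.987, 0.163], [-0.0, 0.163, -0.987], [-1.0, -0.0, 0.0]]
contact_force: [0.2, -0.3, -0.0]
finger_gap: 0.254
```

```bash
python3 -c "
from h import *
c=cam('wrist','w13'); 
d=cam('side','s13'); cv2.imwrite('pics/s13c.png',cv2.resize(d['color'][140:260,200:360,::-1],None,fx=5,fy=5,interpolation=cv2.INTER_CUBIC))
go(.4808,.1820,.0852)
"
```

```text
t 22.1 pos [0.4794 0.1821 0.0838] yaw 9.35 d(cm) [-0.14  0.13  0.03] gap 0.259 F [ 1.  -0.1  0.6]
```

View pics/w13.png

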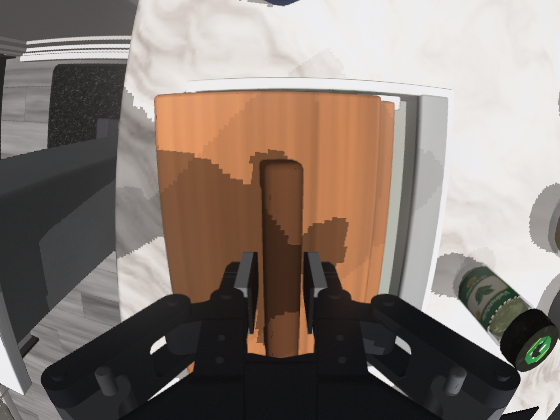

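View pics/s13c.png

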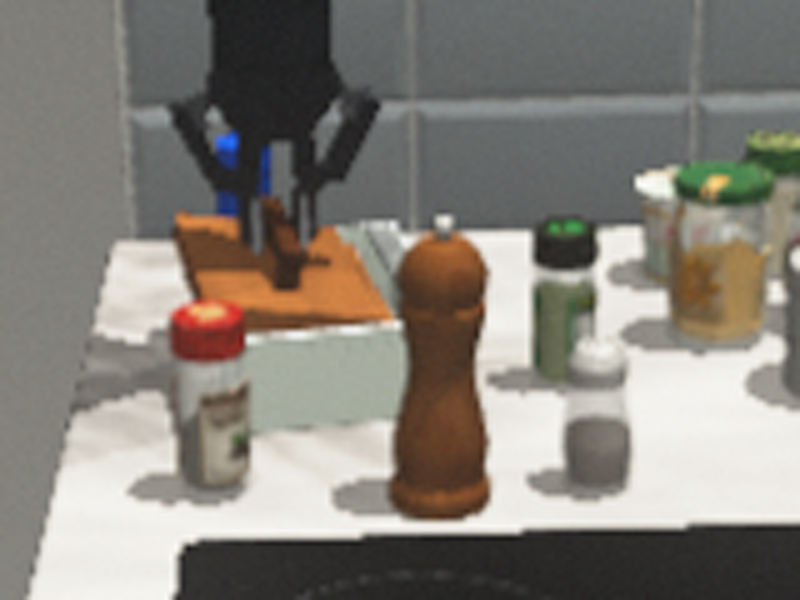

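```bash
cat >>h.py <<'E'
def densify(b,n=12):
    E=[(i,j) for i in range(8) for j in range(i) if (b[i]!=b[j]).sum()==1]
    t=np.linspace(0,1,n)[:,None]; return np.vstack([b[i]*(1-t)+b[j]*t for i,j in E])
LIDD=[densify(b) for b in LID]
def fit2(c,mask,v0,zt=None,rows=230,free=4):
    # v: bx mm, by mm, yaw deg rel box, pitch rad*100, z mm of tongue-tip bottom (fixed zt)
    mk=mask.astype(np.float32)[:rows]
    def pose(v):
        th=v[3]/100; cb,sb=np.cos(BX[2]),np.sin(BX[2])
        x=BX[0]+(cb*v[0]-sb*v[1])/1000; y=BX[1]+(sb*v[0]+cb*v[1])/1000
        z=(v[4] if len(v)>4 else zt)/1000+.069*np.sin(th)
        return (x,y,BX[2]+np.radians(v[2]),z,th)
    def cost(v): return np.abs(sil(c,LIDD,pose(v))[:rows]-mk).sum()/mk.sum()
    v=np.array(v0,float)
    for st in (3,1):
        sim=np.vstack([v]+[v+st*np.eye(len(v))[i] for i in range(len(v))])
        o=minimize(cost,v,method='Nelder-Mead',options=dict(initial_simplex=sim,maxiter=500)); v=o.x
    return v,o.fun,pose(v)
def look(tag,v0,zt=46,crop=True):
    c=cam('wrist'); ts=finder.trace(c,'lid')
    v,f,p=fit2(c,ts[0]['pixels'],v0,zt)
    th=p[4]; ton=v[0]+69*np.cos(th)+3.5*np.sin(th)-49.5
    print(tag,'lid box x,y,yaw,pitch',np.round(v,2),'cost',round(f,4),'tongue groove x',round(ton,1), 'front bottom x rel frontwall', round(v[0]-55*np.cos(th)+65.5,1))
    im=cv2.resize(c['color'][:,:,::-1],None,fx=2,fy=2,interpolation=cv2.INTER_CUBIC)
    def pl(b,col):
        cv2.polylines(im,[cv2.convexHull(np.round(((b+.5)*2-.5)).astype(np.int32))],True,col,1)
    for q in [box(-71.5,71.5,-94,94,64,64),box(-65.5,49.5,-88,88,64,64)]: pl(prj(c,place(densify(q),(*BX,0))) if 0 else prj(c,place(densify(q+np.c_[np.zeros((8,2)),np.tile([0,1e-9],4)]),(*BX,0))),(0,0,255))
    for b in LIDD: pl(prj(c,place(b,p)),(255,0,0))
    cv2.imwrite(f'pics/{tag}.png',im[100:700,200:1000])
    return v
E
python3 -c "
from h import *
look('w14',(-24,0,0,16))
"
```

```text
w14 lid box x,y,yaw,pitch [-30.75   0.39  -0.26  11.37] cost 0.0056 tongue groove x -11.3 front bottom x rel frontwall -19.9
```

View pics/w14.png

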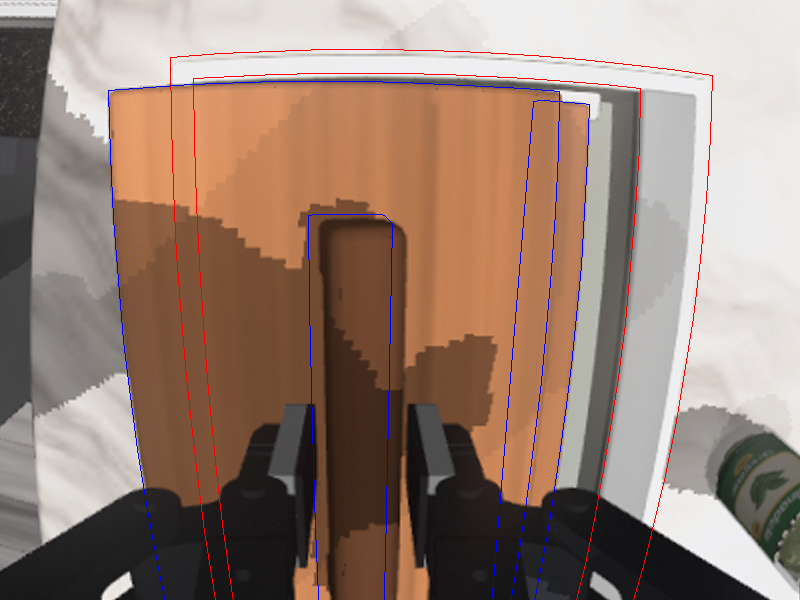

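Call:
{"api": "drive_tool", "payload": {
  "rows": [
    {"tx": 0,"ty": 0.3,"tz": 0,"turn": 0,"hand": 2.2},
    {"tx": 0,"ty": 0.3,"tz": 0,"turn": 0,"hand": 2.2},
    {"tx": 0,"ty": 0.3,"tz": 0,"turn": 0,"hand": 2.2},
    {"tx": 0,"ty": 0.3,"tz": 0,"turn": 0,"hand": 2.2},
    {"tx": 0,"ty": 0.2,"tz": 0,"turn": 0,"hand": 2.2},
    {"tx": 0,"ty": 0,"tz": 0,"turn": 0,"hand": 2.2},
    {"tx": 0,"ty": 0,"tz": 0,"turn": 0,"hand": 2.2}
  ]
}}

```text
t: 22.9
ee_pos: [0.4935, 0.1845, 0.0839]
orientation: [[0.0, 0.987, 0.162], [0.0, 0.162, -0.987], [-1.0, 0.0, -0.0]]
contact_force: [-0.7, -0.2, -0.5]
finger_gap: 0.258
```

```bash
python3 -c "
from h import *
look('w15',(-18,0,0,16))
print(inbox(sensors.read_state()['ee_pos']))
"
```

```text
w15 lid box x,y,yaw,pitch [-18.57   0.53   0.35   7.97] cost 0.0056 tongue groove x 1.0 front bottom x rel frontwall -7.9
[-9.68115264  0.36538405]
```

View pics/w15.png

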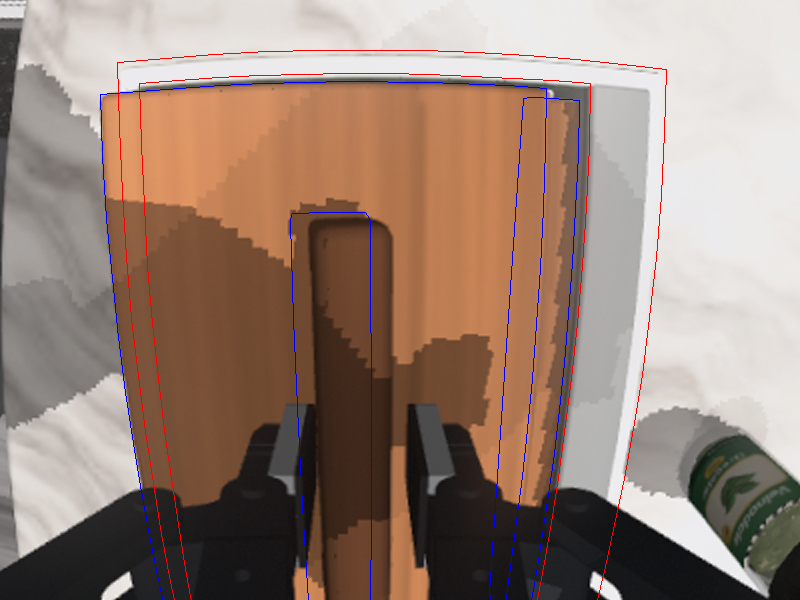

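Call:
{"api": "drive_tool", "payload": {
  "rows": [
    {"tx": 0,"ty": 0.2,"tz": 0,"turn": 0,"hand": 2.2},
    {"tx": 0,"ty": 0.2,"tz": 0,"turn": 0,"hand": 2.2},
    {"tx": 0,"ty": 0.1,"tz": 0,"turn": 0,"hand": 2.2},
    {"tx": 0,"ty": 0,"tz": 0,"turn": 0,"hand": 2.2},
    {"tx": 0,"ty": 0,"tz": 0,"turn": 0,"hand": 2.2}
  ]
}}

```text
t: 23.5
ee_pos: [0.4984, 0.1853, 0.0838]
orientation: [[0.0, 0.987, 0.162], [0.0, 0.162, -0.987], [-1.0, 0.0, -0.0]]
contact_force: [-0.0, -0.6, -1.2]
finger_gap: 0.259
```

```bash
python3 -c "
from h import *
look('w16',(-13,0,0,16))
d=cam('side','s16'); cv2.imwrite('pics/s16c.png',cv2.resize(d['color'][140:260,200:360,::-1],None,fx=5,fy=5,interpolation=cv2.INTER_CUBIC))
print(inbox(sensors.read_state()['ee_pos']))
"
```

```text
w16 lid box x,y,yaw,pitch [-17.78   0.9   -0.21  -3.59] cost 0.0092 tongue groove x 1.6 front bottom x rel frontwall -7.2
[-4.69092462  0.3299653 ]
```

View pics/w16.png

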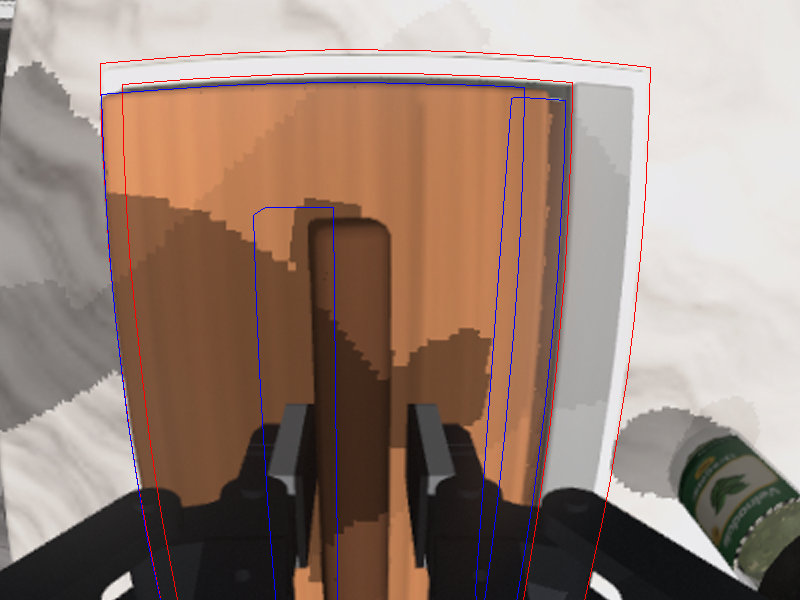

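View pics/s16c.png

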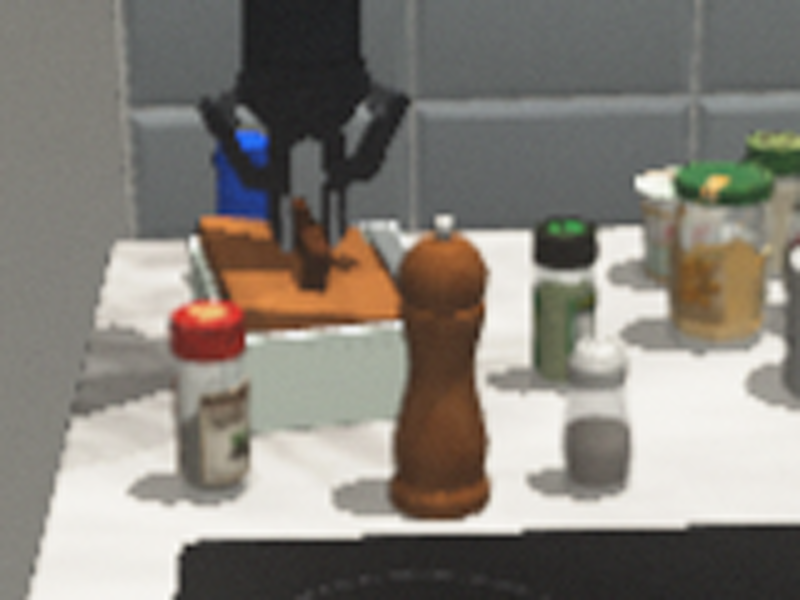

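Call:
{"api": "drive_tool", "payload": {
  "rows": [
    {"tx": 0,"ty": 0.1,"tz": 0,"turn": 0,"hand": 2.2},
    {"tx": 0,"ty": 0,"tz": 0,"turn": 0,"hand": 2.2},
    {"tx": 0,"ty": 0,"tz": 0,"turn": 0,"hand": 2.2}
  ]
}}

```text
t: 23.95
ee_pos: [0.4992, 0.1854, 0.0838]
orientation: [[-0.0, 0.987, 0.162], [0.0, 0.162, -0.987], [-1.0, -0.0, -0.0]]
contact_force: [-0.1, 0.1, 0.2]
finger_gap: 0.258
```

```bash
python3 -c "
from h import *
c=cam('wrist','w17'); 
d=cam('side','s17'); cv2.imwrite('pics/s17c.png',cv2.resize(d['color'][140:260,200:360,::-1],None,fx=5,fy=5,interpolation=cv2.INTER_CUBIC))
print(inbox(sensors.read_state()['ee_pos']),sensors.read_state()['contact_force'])
"
```

```text
[-3.82880692  0.28589494] [ 0.40030502 -0.29993871 -0.84910247]
```

View pics/w17.png

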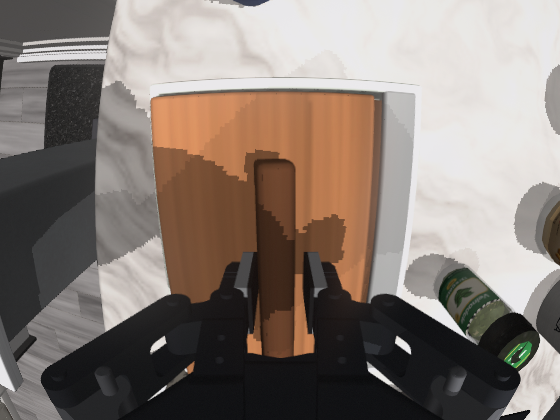

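View pics/s17c.png

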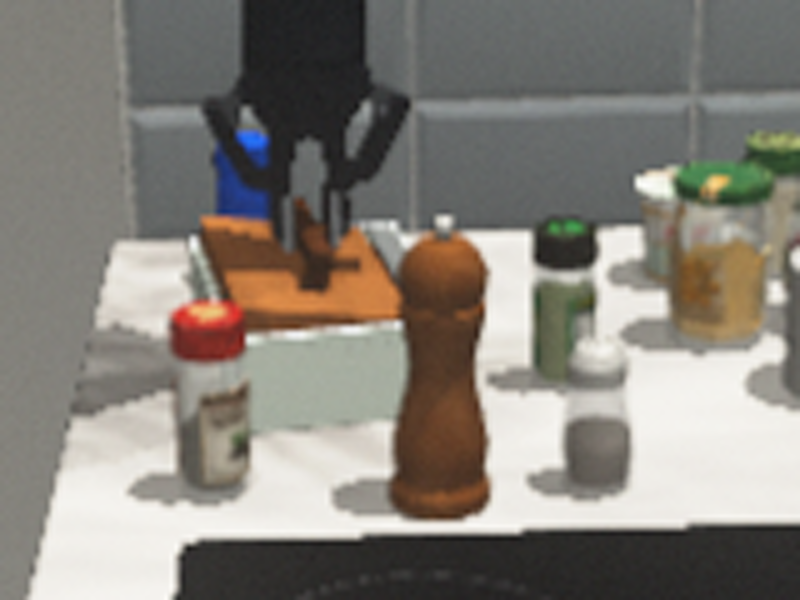

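Call:
{"api": "drive_tool", "payload": {
  "rows": [
    {"tx": 0,"ty": 0.1,"tz": 0,"turn": 0,"hand": 2.2},
    {"tx": 0,"ty": 0,"tz": 0,"turn": 0,"hand": 2.2},
    {"tx": 0,"ty": 0.1,"tz": 0,"turn": 0,"hand": 2.2},
    {"tx": 0,"ty": 0,"tz": 0,"turn": 0,"hand": 2.2}
  ]
}}

```text
t: 24.45
ee_pos: [0.5, 0.1855, 0.0837]
orientation: [[-0.002, 0.987, 0.163], [-0.001, 0.163, -0.987], [-1.0, -0.002, 0.001]]
contact_force: [-5.1, -0.9, 3.1]
finger_gap: 0.257
```

```bash
python3 -c "
from h import *
c=cam('wrist','w18'); 
d=cam('side','s18'); cv2.imwrite('pics/s18c.png',cv2.resize(d['color'][140:260,200:360,::-1],None,fx=5,fy=5,interpolation=cv2.INTER_CUBIC))
print(inbox(sensors.read_state()['ee_pos']),sensors.read_state()['contact_force'])
"
```

```text
[-2.99189327  0.29740366] [-5.86087562 -0.69777638  2.17160504]
```

View pics/w18.png

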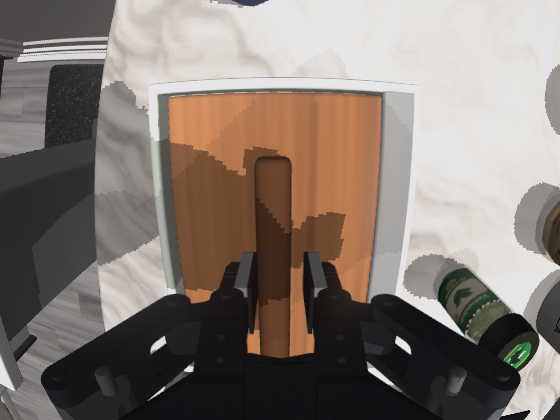

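View pics/s18c.png

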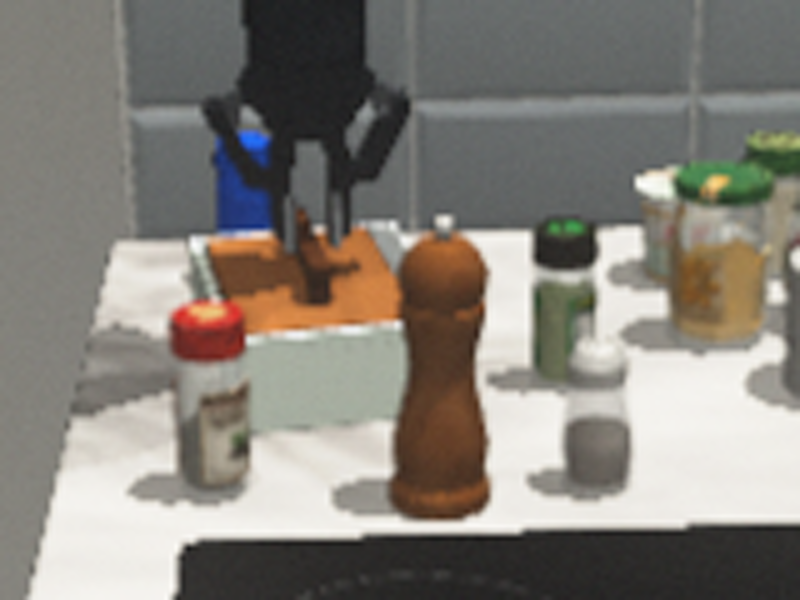

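The front edge has dropped inside the wall. The rear pad now presses the bar (6 N), so back off to let it settle.

Call:
{"api": "drive_tool", "payload": {
  "rows": [
    {"tx": 0,"ty": -0.2,"tz": 0,"turn": 0,"hand": 2.4},
    {"tx": 0,"ty": -0.2,"tz": 0,"turn": 0,"hand": 2.8},
    {"tx": 0,"ty": 0,"tz": 0,"turn": 0,"hand": 3.2},
    {"tx": 0,"ty": 0,"tz": 0,"turn": 0,"hand": 3.5},
    {"tx": 0,"ty": 0,"tz": 0,"turn": 0,"hand": 3.5},
    {"tx": -3,"ty": 0,"tz": 0,"turn": 0,"hand": 3.5},
    {"tx": -4,"ty": 0,"tz": 0,"turn": 0,"hand": 3.5},
    {"tx": -4,"ty": 0,"tz": 0,"turn": 0,"hand": 3.5},
    {"tx": -4,"ty": 0,"tz": 0,"turn": 0,"hand": 3.5},
    {"tx": 0,"ty": 0,"tz": 0,"turn": 0,"hand": 3.5}
  ]
}}

```text
t: 25.55
ee_pos: [0.4994, 0.1867, 0.2389]
orientation: [[0.008, 0.987, 0.162], [0.003, 0.162, -0.987], [-1.0, 0.008, -0.002]]
contact_force: [0.9, 0.3, 0.0]
finger_gap: 0.412
```

```bash
python3 -c "
from h import *
c=cam('wrist','w19'); 
ts=finder.trace(c,'lid')
m=ts[0]['pixels']
v,f,p=fit2(c,m,(-8,0,0,0,46),rows=420)
print(np.round(v,2),f,'seat x=-8')
v,f,p=fit2(c,m,(-8,0,0,0),zt=46,rows=420)
print(np.round(v,2),f)
d=cam('side','s19'); cv2.imwrite('pics/s19c.png',cv2.resize(d['color'][140:260,200:360,::-1],None,fx=5,fy=5,interpolation=cv2.INTER_CUBIC))
print(inbox(sensors.read_state()['ee_pos']),sensors.read_state()['contact_force'])
"
```

```text
[-12.13   1.17  -0.5  -49.5   62.15] 0.03910474851727486 seat x=-8
[-12.01   0.52  -0.16 -39.54] 0.04858335107564926
[-6.01562119 -0.05828599] [-0.08257673  0.31119855 -0.67809068]
```

View pics/w19.png

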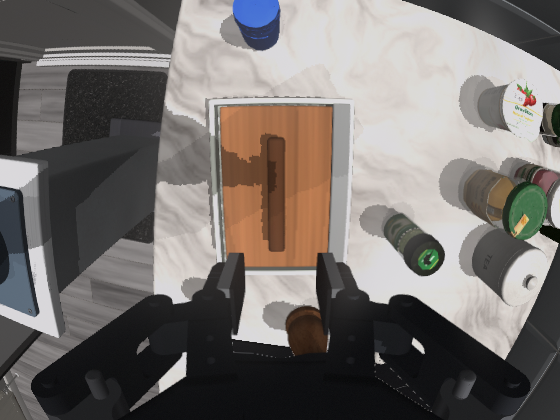

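View pics/s19c.png

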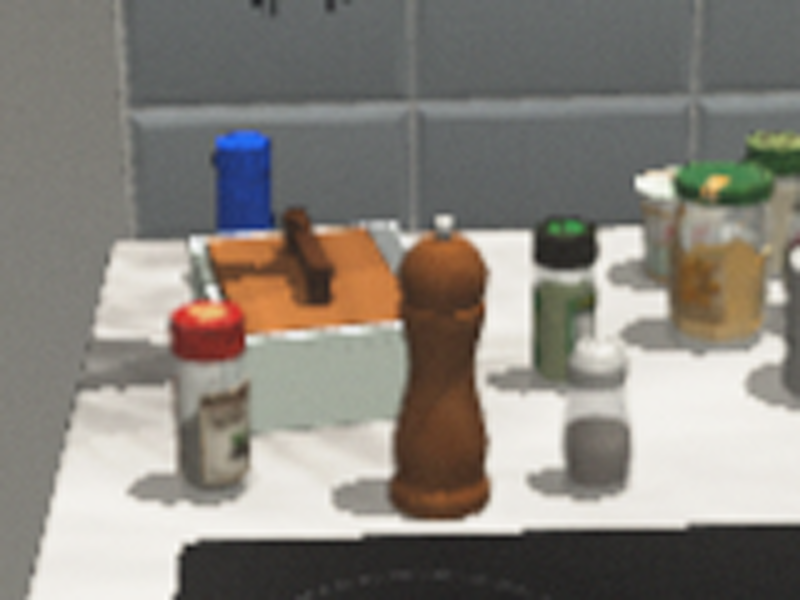

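```bash
python3 -c "
from h import *
c=cam('wrist'); m=finder.trace(c,'lid')[0]['pixels']
PL=[LIDD[0],LIDD[2]]; mk=m.astype(np.float32)
def pose(v,z=.046):
    cb,sb=np.cos(BX[2]),np.sin(BX[2]); return (BX[0]+(cb*v[0]-sb*v[1])/1000,BX[1]+(sb*v[0]+cb*v[1])/1000,BX[2]+np.radians(v[2]),z+v[3]/1000,v[4]/100)
for k in (3,5):
    f=lambda u:np.abs(sil(c,PL,pose(list(u)+[0]*(5-k)))-mk).sum()/mk.sum()
    u0=np.array([-8,0,0,0,0.])[:k]
    o=minimize(f,u0,method='Nelder-Mead',options=dict(initial_simplex=np.vstack([u0]+[u0+2*np.eye(k)[i] for i in range(k)]),maxiter=500)); print(np.round(o.x,2),o.fun)
im=cv2.resize(c['color'][:,:,::-1],None,fx=4,fy=4,interpolation=cv2.INTER_CUBIC)
def pl(P,col): 
    b=prj(c,P); cv2.polylines(im,[cv2.convexHull(np.round(((b+.5)*4-.5)).astype(np.int32))],True,col,1)
pp=pose([-8,0,0,0,0])
q=box(-55,55,-85,85,18,18); pl(place(q,pp),(255,0,0)); pl(place(box(-8,8,-55,55,46,46),pp),(255,0,0))
pl(place(box(-65.5,49.5,-88,88,64,64),(*BX,0)),(0,0,255))
cv2.imwrite('pics/o20.png',im[370:950+150,800:1460])
c=cam('side'); 
print('jar',[(d['pixel'],d['score']) for d in finder.pinpoint(c,'salt_jar')], 'lid/seat',finder.pinpoint(c,'lid')[:1],finder.pinpoint(c,'seat')[:1])
print(prj(c,[[.66,.15,0],[BX[0],BX[1],.046]]))
"; python3 -c "
import cv2;a=cv2.imread('pics/o20.png');print(a.shape);cv2.imwrite('pics/o20.png',cv2.resize(a,None,fx=.8,fy=.8))"
```

```text
[-5.97  0.5   0.08] 0.04300199821591377
[-6.07  0.42  0.09 -3.46  2.05] 0.03257640823721886
jar [([216.7, 309.9], 0.74), ([193.0, 251.5], 0.72)] lid/seat [{'pixel': [198.9, 261.4], 'score': 0.77}] [{'pixel': [202.7, 261.8], 'score': 0.62}]
[[312.12002017 215.55129809]
 [262.72156891 199.49642205]]
(730, 660, 3)
```

View pics/o20.png

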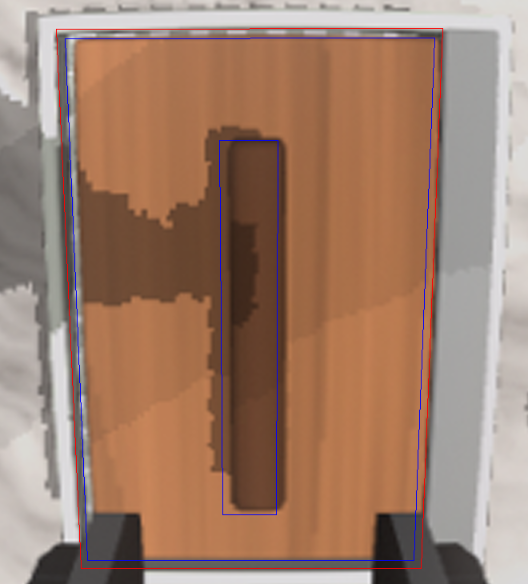

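Call:
{"api": "drive_tool", "payload": {
  "rows": [
    {"tx": 3,"ty": 0,"tz": 0,"turn": 0,"hand": 0},
    {"tx": 3,"ty": 0,"tz": 0,"turn": 0,"hand": 0},
    {"tx": 3,"ty": 0,"tz": 0,"turn": 0,"hand": 0},
    {"tx": 3,"ty": 0,"tz": 0,"turn": 0,"hand": 0},
    {"tx": 1.5,"ty": 0,"tz": 0,"turn": 0,"hand": 0},
    {"tx": 0,"ty": 0,"tz": 0,"turn": 0,"hand": 0},
    {"tx": 0,"ty": 0,"tz": 0,"turn": 0,"hand": 0},
    {"tx": 0,"ty": 0,"tz": 0,"turn": 0,"hand": 0}
  ]
}}

```text
t: 26.8
ee_pos: [0.4978, 0.1855, 0.0997]
orientation: [[0.001, 0.987, 0.162], [0.001, 0.162, -0.987], [-1.0, 0.001, -0.0]]
contact_force: [0.3, 0.3, 0.1]
finger_gap: 0.006
```

Call:
{"api": "drive_tool", "payload": {
  "rows": [
    {"tx": 0.4,"ty": 0,"tz": 0,"turn": 0,"hand": 0},
    {"tx": 0.2,"ty": 0,"tz": 0,"turn": 0,"hand": 0},
    {"tx": 0,"ty": 0,"tz": 0,"turn": 0,"hand": 0},
    {"tx": 0,"ty": 0,"tz": 0,"turn": 0,"hand": 0}
  ]
}}

```text
t: 27.2
ee_pos: [0.4973, 0.1851, 0.0929]
orientation: [[0.0, 0.987, 0.162], [0.0, 0.162, -0.987], [-1.0, 0.0, -0.0]]
contact_force: [-1.0, 0.2, 0.0]
finger_gap: -0.001
```

Call:
{"api": "drive_tool", "payload": {
  "rows": [
    {"tx": 0.1,"ty": 0,"tz": 0,"turn": 0,"hand": 0},
    {"tx": 0,"ty": 0,"tz": 0,"turn": 0,"hand": 0}
  ]
}}

```text
t: 27.4
ee_pos: [0.4974, 0.1851, 0.0921]
orientation: [[0.001, 0.987, 0.162], [0.0, 0.162, -0.987], [-1.0, 0.0, 0.0]]
contact_force: [-1.1, 0.3, 4.4]
finger_gap: 0.001
```

Call:
{"api": "drive_tool", "payload": {
  "rows": [
    {"tx": 0.1,"ty": 0,"tz": 0,"turn": 0,"hand": 0},
    {"tx": 0,"ty": 0,"tz": 0,"turn": 0,"hand": 0}
  ]
}}

```text
t: 27.6
ee_pos: [0.4974, 0.1852, 0.0921]
orientation: [[0.001, 0.987, 0.162], [-0.0, 0.162, -0.987], [-1.0, 0.001, 0.0]]
contact_force: [-4.7, -2.2, 17.9]
finger_gap: -0.001
```

The bar's top is at 92 mm, exactly as it should be when seated, and it is rigid at 18 N. Retreating for a last check.

Call:
{"api": "drive_tool", "payload": {
  "rows": [
    {"tx": -0.5,"ty": 0,"tz": 0,"turn": 0,"hand": 0},
    {"tx": -3,"ty": 0,"tz": 0,"turn": 0,"hand": 0},
    {"tx": -4,"ty": 0,"tz": 0,"turn": 0,"hand": 0},
    {"tx": -4,"ty": 0,"tz": 0,"turn": 0,"hand": 0},
    {"tx": -4,"ty": 0,"tz": 0,"turn": 0,"hand": 0},
    {"tx": 0,"ty": 0,"tz": 0,"turn": 0,"hand": 0},
    {"tx": 0,"ty": 0,"tz": 0,"turn": 0,"hand": 0},
    {"tx": 0,"ty": 0,"tz": 0,"turn": 0,"hand": 0}
  ]
}}

```text
t: 28.4
ee_pos: [0.4967, 0.1845, 0.2448]
orientation: [[-0.001, 0.987, 0.162], [-0.001, 0.162, -0.987], [-1.0, -0.002, 0.001]]
contact_force: [0.1, -0.3, -0.1]
finger_gap: 0.004
```

```bash
python3 -c "
from h import *
c=cam('wrist','w21'); m=finder.trace(c,'lid')[0]['pixels']
PL=[LIDD[0],LIDD[2]]; mk=m.astype(np.float32)
def pose(v,z=.046):
    cb,sb=np.cos(BX[2]),np.sin(BX[2]); return (BX[0]+(cb*v[0]-sb*v[1])/1000,BX[1]+(sb*v[0]+cb*v[1])/1000,BX[2]+np.radians(v[2]),z,0)
f=lambda u:np.abs(sil(c,PL,pose(u))-mk).sum()/mk.sum()
u0=np.array([-8,0,0.]); k=3
o=minimize(f,u0,method='Nelder-Mead',options=dict(initial_simplex=np.vstack([u0]+[u0+2*np.eye(k)[i] for i in range(k)]))); print(np.round(o.x,2),o.fun)
im=cv2.resize(c['color'][:,:,::-1],None,fx=4,fy=4,interpolation=cv2.INTER_CUBIC)
def pl(P,col): 
    b=prj(c,P); cv2.polylines(im,[cv2.convexHull(np.round(((b+.5)*4-.5)).astype(np.int32))],True,col,1)
pp=pose([-6,0,0])
pl(place(box(-55,55,-85,85,18,18),pp),(255,0,0)); pl(place(box(-8,8,-55,55,46,46),pp),(255,0,0))
pl(place(box(-65.5,49.5,-88,88,64,64),(*BX,0)),(0,0,255))
cv2.imwrite('pics/o21.png',cv2.resize(im[360:1110,760:1660],None,fx=.8,fy=.8))
d=cam('side'); cv2.imwrite('pics/s21c.png',cv2.resize(d['color'][140:260,200:360,::-1],None,fx=5,fy=5,interpolation=cv2.INTER_CUBIC))
"
```

```text
[-5.97  0.91  0.21] 0.04442413151264191
```

View pics/o21.png

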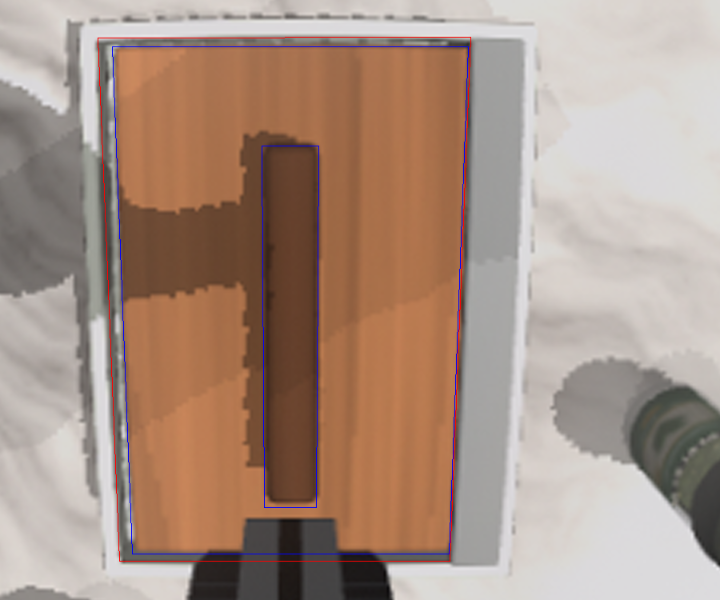

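View pics/s21c.png

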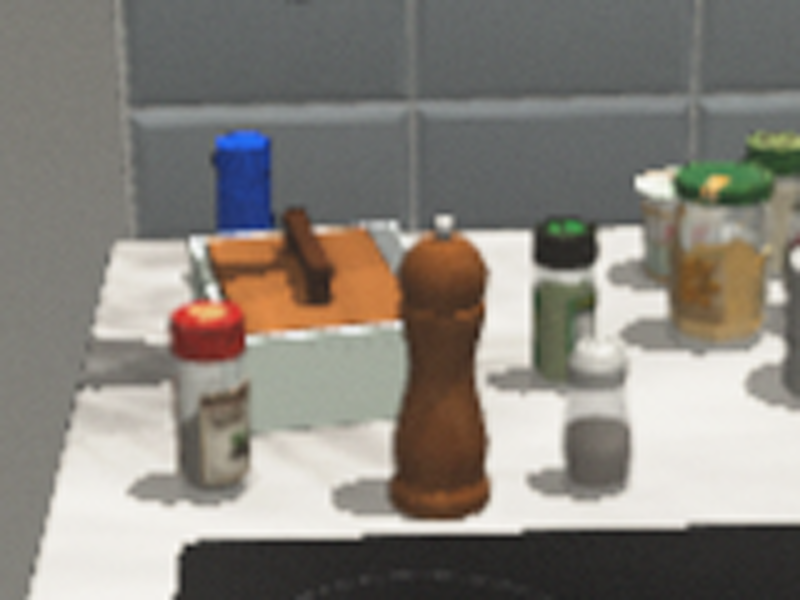

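```bash
python3 -c "
from rig import r
print(r.hand_in())"
```

```text
the job is handed in; nothing more can be done
None
```

The spice jar is out of the box and standing upright on the worktop at about (0.66, 0.15). The lid is fitted in the box, and I handed the job in at about 28 s of the 67 s allowed. The hand-in reports no verdict, so everything below is my own measurement.

**How the lid went in:** I gripped the lid by its bar and set its front edge on the box's front rim. I then opened the fingers a little, so the tongue side sank onto the ledges at roughly 0.16 rad. Pushing it back slid the tongue about 6–7 mm under the rail while it was still slanted, and then the front dropped inside the wall.

**Last checks:**
- **Lid position:** it lies about 2 mm toward the rail from its seat (limit 5 mm) and less than 1 mm off sideways. It looks flat, and the tongue is about 13 mm under the rail.
- **Lid height:** when I pressed it, the bar top was at 92 mm, the exact seated height, and it did not give.
- **Bystanders:** the pepper mill, salt shaker and red-capped jar stand where they were, judging by the pictures.
- **Robot:** it is clear of everything, and the force reading is near zero.

**Checks that disagreed or were weak:**
- The free outline fits on the slanted lid gave wrong tilts, because the tongue was partly hidden. I took the tongue depth from the tool position and the geometry of the lid and box instead.
- One free fit on the seated lid gave 0.02 rad of tilt and 3.5 mm too low. The overlay drawn flat at seat height and the press test both contradict it.

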